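# Check the topping dispensers with the slot gauge and free the stuck one

## Task

Slide the blade of the slot gauge into the front slot of every topping dispenser on the counter, pushing its tell-tale pin fully out at the back wherever the blade fits. In one dispenser the blade jams part-way: having felt it jam, work the long brush in that hopper right down to the bottom, up to near the rim and right down again, which frees the gate inside, and only then slide the blade fully into that slot too. Finish with the gauge upright on its mat and the brush standing in its pot; do not shove the dispensers about or push on them with the gripper itself, and leave the tumbler, sugar jar and pastry tray alone.

Things in the scene. Friction and masses are not known exactly. Their poses are not given: they have to be found in the camera images.
- dispenser_a: One of up to 5 identical-looking steel topping dispensers a-e (4.5 kg), standing in a row on the counter; absent ones read None. All that is said at a to e holds for each. Origin: centre of underside; x to its back, z up. Housing 100 (x) x 84 (y) x 55 mm high; on top, on the origin's axis, an open round hopper, inner radius 38, outer 42 mm, rim at z = 150 mm.
- dispenser_b: Dispenser like a. Front slot, in each: in the plane y = 0, mouth in the front face at x = -50 mm, 20 mm wide there and narrowing over 12 mm to 8 mm; open from z = 16 to 48 mm, so that the 24 mm tall blade goes in centred on z = 32 mm.
- dispenser_c: Dispenser like a. Where a slot is free the blade tip meets the tell-tale pin 62 mm inside the mouth (x = +12 mm) and pushes it (about 1.5 N) another 22 mm to its stop (tip at x = +34 mm).
- dispenser_d: Dispenser like a. In exactly one of those present, any of them, a gate inside is stuck up: the blade jams solid on it 38 mm inside the mouth (x = -12 mm). The gate has a round plate in the hopper, its top at z = 79 mm when stuck; pushing it down 18 mm with the brush (4 to 5 N) frees that slot for good.
- dispenser_e: Dispenser like a. In the free dispensers, and in the stuck one once freed, the hopper's flat bottom (the gate's plate) is at z = 61 mm; the brush head works between there and the rim.
- pin_a (a joint): Tell-tale pin of dispenser_a: brass, with an 18 mm head behind the housing; 0 = in, 0.022 m = pushed fully out at the back (x of the dispenser). It stays where it is pushed. None if absent.
- pin_b (a joint): Tell-tale pin of dispenser_b: brass, with an 18 mm head behind the housing; 0 = in, 0.022 m = pushed fully out at the back (x of the dispenser). It stays where it is pushed. None if absent.
- pin_c (a joint): Tell-tale pin of dispenser_c: brass, with an 18 mm head behind the housing; 0 = in, 0.022 m = pushed fully out at the back (x of the dispenser). It stays where it is pushed. None if absent.
- pin_d (a joint): Tell-tale pin of dispenser_d: brass, with an 18 mm head behind the housing; 0 = in, 0.022 m = pushed fully out at the back (x of the dispenser). It stays where it is pushed. None if absent.
- pin_e (a joint): Tell-tale pin of dispenser_e: brass, with an 18 mm head behind the housing; 0 = in, 0.022 m = pushed fully out at the back (x of the dispenser). It stays where it is pushed. None if absent.
- gauge_grip (a point): Slot gauge, 200 g, standing on its mat: black upright handle 70 (x) x 20 (y) x 50 mm tall on a steel foot 70 x 44 x 6 mm, with an upright steel blade sticking 98 mm out of the front (+x). This point: handle centre, 34 mm above the foot's underside (handle top at 56 mm). x along the blade, y across it, z up.
- gauge_tip (a point): Middle of the blade's front end: 133 mm ahead (+x) of gauge_grip and 8 mm below it; same axes. Blade 4 mm thick (y), 24 mm tall, spanning 14 to 38 mm above the foot's underside: with the foot 6 mm above the counter the blade is at slot height.
- brush_grip (a point): Long brush, 150 g, upright in its pot: square wooden handle 22 x 22 x 70 mm (faces square to this point's x, y), steel stem, round bristle head, radius 30 (solid core 28), 60 mm long, at the bottom. This point is the handle's centre, 145 mm above the flat bottom of the head; handle top at 177 mm. z up along the brush.
- brush_tip (a point): Centre of the flat bottom of the brush head, 145 mm below brush_grip; same axes.
- mat: Black rubber mat 240 (x) x 130 (y) x 3 mm, fixed on the counter, at one side of the row; the gauge's home. Origin: centre of its underside.
- pot: Aluminium pot fixed on the counter at the other side, home of the brush: outer radius 43, inner radius 40, rim 60 mm high, inner floor at 4 mm. Origin: centre of its underside.
- tumbler: Bystander: glass tumbler, 72 mm across, 110 mm high; origin at the centre of its underside.
- sugar_jar: Bystander: closed glass sugar jar, 72 mm across, 120 mm high; origin at the centre of its underside.
- pastry_tray: Bystander: flat tray of pastries 90 x 240 mm, 40 mm high, behind the dispensers; origin at the centre of its underside.
Mind the look-alikes: they are no part of the job. What is shaped like the dispenser_e but green is not meant.

How it is judged:
By the outcome, as a careful person would: the job done as asked, in the order asked, and still so for the second after the job is handed in, with the robot touching nothing.
Of dispenser_b, dispenser_d only 1 to 1 are there at a start; the rules pass over those that are not, and their reading is None.
Of dispenser_a, dispenser_c, dispenser_e only 1 to 3 are there at a start; the rules pass over those that are not, and their reading is None.
At some moment in a run one of gauge may be knocked a few centimetres aside while the robot is not near it.
It also fails if it takes over 200 s, if anything falls off the work surface, if the arm or the gripper's body presses on something with over 40 N, if the wrist force passes 120 N, or if a joint passes its speed limit or range.

## Robot

A 6-joint arm with a two-finger parallel gripper is mounted at the origin on the work surface. World frame = base frame: x ahead of the robot, y to its left, z up, the work surface at z = 0. Lengths are in mm, angles in rad, forces in N, time in s.
With the tool pointing down it reaches from about 275 to 750 mm from the base axis. Payload 10.2 kg.
Tool frame: the origin (TCP) lies midway between the tips of the shut fingers; the grasp point (between the pads) lies 19 mm behind it; z points along the fingers, y is the direction in which the jaws open and shut (so a half turn about z gives the same grasp; the last joint's range is limited). The gripper opens to 85 mm and grips with 20 to 120 N. Pads are 22 mm wide; open, the fingers measure 114 mm over their backs; the gripper's body (76 mm by 85 mm) begins 54 mm behind the grasp point. The pads swing forward as they close: fully open they stand 13 mm farther back than shut.
Start: joints at [0.916, 0.313, 1.498, -0, 1.331, -0.223], TCP at [219.729, 476.813, 231.294] pointing down, gripper open.
Joint ranges: [-2.94, 2.94], [-0.97, 2.17], [0.19, 2.56], [-1.23, 4.37], [0.02, 3.11], [-2.88, 2.88]. Speed limits (rad/s): [2.39, 2.39, 3.01, 3.14, 3.14, 3.14].

## Interface

Orientations are given as a unit quaternion [w, x, y, z].
In Python, from rig import sense, optics, ctrl gives the robot as it stands.
- The arm moves only by the tool play_rows, never from a script. Its argument "plan" is a list of rows, each a list of 7 numbers: the shift along the world's x, y, z in mm, then the turn, a rotation vector about the world's x, y, z in rad, then the opening, from -1 (shut) to 1 (fully open), so that 0 is half open. A call has 1 to 5 rows; each row shifts and turns the pose as measured when the row begins; what a row does not reach is not made up. A row lasts 1/12 s, in which the tool goes at most 41.7 mm and 7.16 degrees, less where a joint would pass 70% of its speed; a pose out of reach is approached as far as the arm can. A call is refused whole if a number of a shift passes 41.7 or a number of a turn 0.125, either way. A call with a gripper value outside its range is refused whole. The fingers move at their own pace and stop on an object; "grip_force" is the grip in N (left out, the last holds). Time passes only in rows, so rows that do not move let the fingers close. It gives the time, the measured TCP pose, the force and the opening at its end, in the units of the state.
- sense(): the state, without advancing time (a new reading comes with each control period).
- optics.capture(name): name is "side" or "top" or "wrist"; returns a dict with "img" (420x560x3 uint8, blue, green, red), "fx", "fy", "cx", "cy" (pixels), "dist" ([k1, k2, p1, p2, k3] as OpenCV has them; the pictures are not rectified), "world_to_cam" (4x4, takes a point from world to camera coordinates). Camera axes: x right, y up, looking along -z (the intrinsics and any distortion apply to the point x, -y, -z); pixel columns grow to the right and rows downward; lengths in mm; the calibration is good to about 2 mm. A picture is of the moment at which its call begins. There is no depth.
- ctrl.finish_job(): hands the job in, once; it reports no verdict.
The state is a dict: "time_s": time; "joints": joint angles; "dq": joint speeds; "tau": joint torques, N m; "eef_pos": TCP position; "ee_rot": TCP orientation; "force": force on the tool from outside, world axes, zero at the start; "wrist_torque": the same for the moment, N m; "grip_width": opening from 0.0 (shut) to 1.0 (fully open).
Only numpy, scipy, OpenCV 4.12 (cv2) and the standard library are available. Lean on these libraries where they do the work, as an engineer would, in place of code of your own. Each camera call takes 0.05 s, during which the arm holds its last target. There are 200 camera calls.

## Working session

There is one attempt and no reset: what is moved stays moved. The work goes in short steps, Python scripts to look and compute and a tool call to move; the robot and the scene stay as the last step left them, time stands still between calls to the robot, and variables do not carry over. Pictures are saved under pics/ and viewed, about 12 in all and at most 16, crops included, and the job is handed in when it is done.

Besides the shell and the picture viewer there is one more tool, called after ">>>" by a JSON object that holds its "api" and its "payload", one argument or row to a line. play_rows: Moves the arm, as the interface text tells. Its arguments: {"type":"object","properties":{"plan":{"type":"array"},"grip_force":{"type":"number"}},"required":["plan"]}

```bash
mkdir -p pics; ls; cat > h.py <<'E'
import numpy as np, cv2, json
from rig import sense, optics, ctrl
def cap(name,fn=None):
    c=optics.capture(name)
    if fn: cv2.imwrite('pics/'+fn,c['img'])
    return c
def K(c): return np.array([[c['fx'],0,c['cx']],[0,c['fy'],c['cy']],[0,0,1.]])
def ray(c,u,v):
    p=cv2.undistortPoints(np.array([[[u,v]]],float),K(c),np.array(c['dist'],float))[0,0]
    T=np.array(c['world_to_cam']);R=T[:3,:3];t=T[:3,3]
    return -R.T@t, R.T@np.array([p[0],-p[1],-1.])
def onz(c,u,v,z):
    o,d=ray(c,u,v); return o+d*(z-o[2])/d[2]
def proj(c,P):
    T=np.array(c['world_to_cam']);q=T[:3,:3]@np.array(P,float)+T[:3,3]
    q=np.array([q[0],-q[1],-q[2]])
    return cv2.projectPoints(q.reshape(1,1,3),np.zeros(3),np.zeros(3),K(c),np.array(c['dist'],float))[0][0,0]
E
python3 - <<'E'
from h import *
for n in ('top','side'):
    c=cap(n,n+'0.png'); o,d=ray(c,280,210); print(n,o,d,c['fx'])
a=cv2.imread('pics/top0.png');b=cv2.imread('pics/side0.png')
s=sense();print(s)
E
```

```text
pics
top [ 342.83280301  -12.98714781 1042.32768251] [ 0.237059    0.02834314 -0.97112985] 397.8120134381658
side [  319.66047503 -1040.75565472   797.1296871 ] [ 0.18886752  0.81542832 -0.54718251] 506.4508119128647
{'time_s': 0.1, 'joints': array([ 9.15591702e-01,  3.13412460e-01,  1.49836371e+00, -1.17848155e-05,
        1.33098638e+00, -2.23409664e-01]), 'dq': array([-0.00172128, -0.00123516, -0.00217762, -0.0003927 , -0.00020776,
       -0.00084712]), 'tau': array([ 2.41631235e-03, -4.12894428e+01, -2.60141695e+01, -1.85032013e-04,
        3.08378687e-03,  7.83529146e-06]), 'eef_pos': array([219.58958506, 476.61991904, 230.78190023]), 'ee_rot': array([-2.43605483e-04,  2.14222752e-01,  9.76784659e-01, -5.31837813e-04]), 'force': array([0.24469676, 0.30572765, 0.59296322]), 'wrist_torque': array([-0.05232427, -0.02196906,  0.03716534]), 'grip_width': 0.9974362063869447}
```

View pics/top0.png

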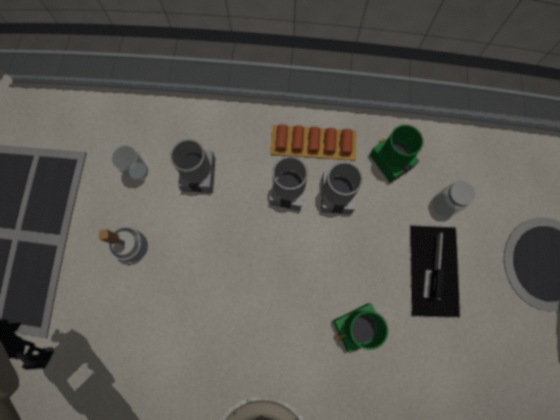

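View pics/side0.png

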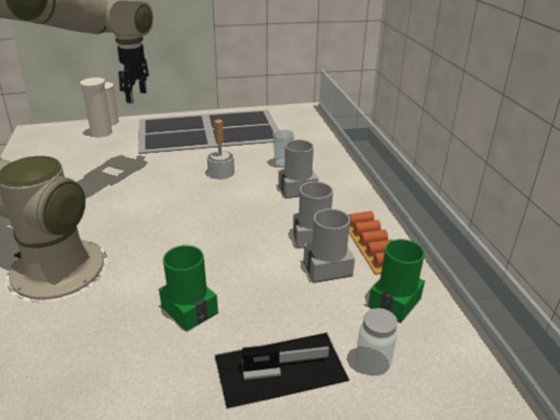

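Top view: three steel dispensers, with hoppers at about (190,158), (290,178) and (343,183). There are two green look-alikes at (400,148) and (362,328), which I'll leave alone. The gauge is on the mat at (437,265) with its blade toward +x, the brush is in its pot at (125,243), the tumbler is at (125,160), the jar at (457,195) and the tray at (313,142). Next I'll take close crops.

```bash
python3 - <<'E'
from h import *
a=cv2.imread('pics/top0.png');
A=cv2.resize(a[130:220,165:365],None,fx=4,fy=4,interpolation=cv2.INTER_CUBIC)
B=cv2.resize(a[220:320,400:470],None,fx=2.4*1,fy=2.4,interpolation=cv2.INTER_CUBIC)
B=cv2.resize(a[225:320,400:470],(177,240),interpolation=cv2.INTER_CUBIC)
C=cv2.resize(a[215:275,90:150],(240,240),interpolation=cv2.INTER_CUBIC)
b=cv2.imread('pics/side0.png')
D=cv2.resize(b[335:390,215:335],(383,240)[:2],interpolation=cv2.INTER_CUBIC)
row=np.hstack([B,C,D]); 
im=np.vstack([A,row]);im=np.clip(im*1.6,0,255).astype(np.uint8) if 0 else np.clip(im.astype(float)*1.6,0,255)
cv2.imwrite('pics/crop1.png',im[:600]);print(im.shape)
E
```

```text
(600, 800, 3)[ WARN:0@0.473] global loadsave.cpp:1063 imwrite_ Unsupported depth image for selected encoder is fallbacked to CV_8U.
```

View pics/crop1.png

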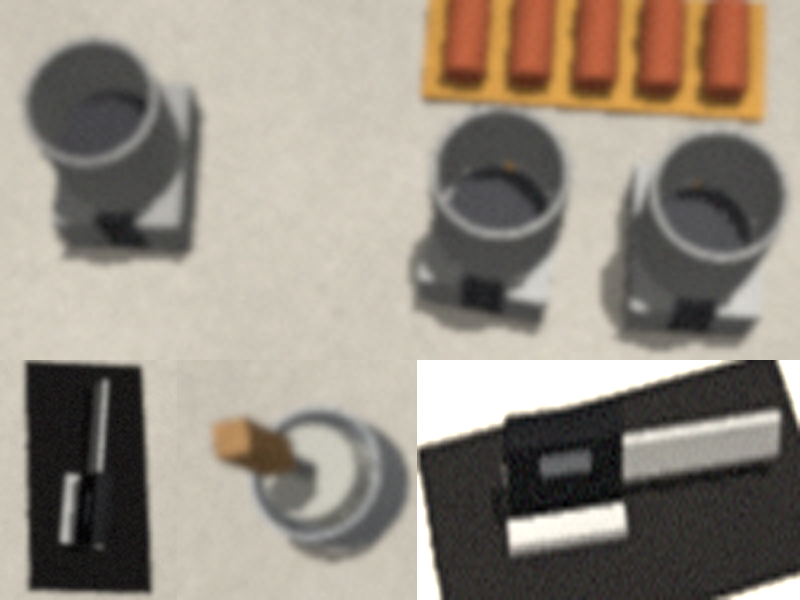

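```bash
cat >> h.py <<'E'
from scipy.optimize import least_squares
def W(p,l):
    x,y,a=p; c,s=np.cos(a),np.sin(a); return [x+c*l[0]-s*l[1],y+s*l[0]+c*l[1],l[2]]
def fit(c,obs,p0):
    f=lambda p:np.concatenate([proj(c,W(p,l))-uv for l,uv in obs])
    r=least_squares(f,p0,x_scale=[1,1,.01]); return r.x, r.fun.reshape(-1,2)
E
python3 - <<'E'
from h import *
c=cap('top')
F=lambda x,y:np.array([165+x/4-.4,130+y/4-.4])
D={'L':[((0,0,150),F(92,103)),((-50,0,34),F(122,230)),((-50,-42,55),F(190,226)),((50,-42,55),F(190,87))],
'M':[((0,0,150),F(501,174)),((-50,0,34),F(484,294)),((-50,-42,55),F(547,301)),((-50,42,0),F(418,308))],
'R':[((0,0,150),F(719,196)),((-50,0,34),F(693,317)),((-50,-42,55),F(758,316)),((-50,42,0),F(622,332))]}
for k,o in D.items():
    g=onz(c,*o[0][1],150); p,r=fit(c,o,[g[0],g[1],0]); print(k,p.round(3),g.round(1),'\n',r.round(1).tolist())
s=177/70; t=240/95
G=lambda x,y:np.array([400+x/s-.3,225+(y-360)/t-.3])
H=lambda x,y:np.array([90+(x-177)/4-.4,215+(y-360)/4-.4])
for n,q in dict(bladeTip=(103,380,41),bladeBase=(94,472,41),footBL=(60,543,9),footFL=(66,474,9),matTL=(27,364,3),matTR=(140,368,3),matBL=(30,590,3),matBR=(152,592,3)).items():
    print(n,onz(c,*G(*q[:2]),q[2]).round(1))
for n,q in dict(handletop=(232,440,181),rim=(317,474,60)).items(): print(n,onz(c,*H(*q[:2]),q[2]).round(1))
for n,u,v,z in (('tumbler',124,157,110),('jar',460,190,120)): print(n,onz(c,u,v,z).round(1))
for n,u,v,z in (('green1',406,140,150),('green2',369,330,150)): print(n,onz(c,u,v,z).round(1))
E
```

```text
L [6.74882e+02 2.48948e+02 1.00000e-01] [673.4 248.7 150. ] 
 [[-0.0, -0.6], [1.2, 1.4], [-1.5, 0.1], [0.3, -0.9]]
M [ 6.54424e+02  1.13700e+00 -5.30000e-02] [652.5  -1.1 150. ] 
 [[-0.8, -0.9], [-0.2, 1.6], [0.3, 0.3], [0.8, -1.0]]
R [ 6.53985e+02 -1.29977e+02  5.80000e-02] [ 651.9 -130.6  150. ] 
 [[-0.2, -0.9], [-0.5, 1.1], [0.7, 0.1], [0.0, -0.3]]
bladeTip [ 568.5 -405.1   41. ]
bladeBase [ 473.  -396.7   41. ]
footBL [ 401.4 -374.7    9. ]
footFL [ 472.5 -379.2    9. ]
matTL [ 586.6 -336.6    3. ]
matTR [ 594.1 -461.1    3. ]
matBL [ 351.9 -347.1    3. ]
matBR [ 359.6 -475.7    3. ]
handletop [456.6 401.4 181. ]
rim [457.1 399.1  60. ]
tumbler [668.9 424.1 110. ]
jar [ 663.  -424.2  120. ]
green1 [ 767.4 -276.6  150. ]
green2 [ 312.2 -206.9  150. ]
```

Left/mid/right dispensers are fitted, and the gauge is at about (437,-394) with yaw about -0.075. I'll move above the gauge.

>>> {"api": "play_rows", "payload": {
  "plan": [
    [10,-38,5,0,0,0.02,1],
    [10,-38,5,0,0,0.02,1],
    [10,-38,0,0,0,0.02,1],
    [10,-38,0,0,0,0.02,1],
    [10,-38,0,0,0,0.02,1]
  ]
}}

```text
time_s: 0.57
eef_pos: [267.7, 283.9, 238.1]
ee_rot: [-0.001, 0.158, 0.987, -0.002]
force: [2.6, 0.3, 0.7]
grip_width: 1.003
```

>>> {"api": "play_rows", "payload": {
  "plan": [
    [10,-38,0,0,0,0.02,1],
    [10,-38,0,0,0,0.02,1],
    [10,-38,0,0,0,0.02,1],
    [10,-38,0,0,0,0.02,1],
    [10,-38,0,0,0,0.02,1]
  ]
}}

```text
time_s: 0.98
eef_pos: [316.2, 85.3, 238.0]
ee_rot: [-0.001, 0.104, 0.995, -0.002]
force: [1.3, -0.3, -0.1]
grip_width: 0.999
```

>>> {"api": "play_rows", "payload": {
  "plan": [
    [10,-38,0,0,0,0.02,1],
    [10,-38,0,0,0,0.02,1],
    [10,-38,0,0,0,0.02,1],
    [10,-38,0,0,0,0.02,1],
    [10,-38,0,0,0,0.02,1]
  ]
}}

```text
time_s: 1.4
eef_pos: [365.1, -115.1, 238.6]
ee_rot: [0.001, 0.053, 0.999, -0.002]
force: [1.1, 0.2, -0.1]
grip_width: 0.998
```

>>> {"api": "play_rows", "payload": {
  "plan": [
    [10,-38,0,0,0,0.02,1],
    [10,-38,0,0,0,0.02,1],
    [10,-38,0,0,0,0.02,1],
    [10,-38,0,0,0,0.02,1],
    [0,0,0,0,0,0,1]
  ]
}}

```text
time_s: 1.82
eef_pos: [404.8, -281.2, 236.8]
ee_rot: [0.001, 0.014, 1.0, -0.002]
force: [0.5, 0.4, -0.2]
grip_width: 1.002
```

>>> {"api": "play_rows", "payload": {
  "plan": [
    [5,-28,-5,0,0,-0.012,1],
    [5,-28,-5,0,0,-0.012,1],
    [5,-28,-5,0,0,-0.012,1],
    [5,-28,-5,0,0,-0.012,1],
    [0,0,0,0,0,0,1]
  ]
}}

```text
time_s: 2.23
eef_pos: [424.6, -398.7, 213.8]
ee_rot: [-0.0, 0.04, 0.999, -0.0]
force: [-0.5, -0.5, 0.4]
grip_width: 1.0
```

```bash
python3 - <<'E'
from h import *
c=cap('wrist','w1.png'); print(ray(c,280,210))
E
```

```text
(array([ 339.66364682, -391.6064661 ,  356.29270108]), array([ 0.33266974, -0.03906138, -0.94240372]))
```

View pics/w1.png

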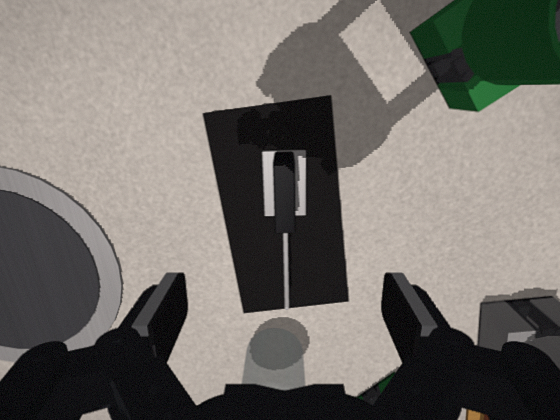

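The wrist view shows the gauge with handle top from (286,154) to (285,232), foot (263–306, 150–216) and blade tip at (287,307). I'll compute its pose.

```bash
python3 - <<'E'
from h import *
c=cap('wrist')
for n,u,v,z in (('footB_L',263,150,9),('footB_R',306,151,9),('footF_L',263,216,9),('footF_R',305,216,9),('bladetip',287,308,41),('blbase',286,234,41),('htopfront',285,232,59),('htopback',286,154,59)): print(n,onz(c,u,v,z).round(1))
E
```

```text
footB_L [ 396.4 -415.9    9. ]
footB_R [ 400.8 -372.2    9. ]
footF_L [ 467.9 -422.9    9. ]
footF_R [ 471.5 -377.4    9. ]
bladetip [ 564.4 -404.4   41. ]
blbase [ 477.1 -398.7   41. ]
htopfront [ 467.2 -399.    59. ]
htopback [ 393.3 -392.4   59. ]
```

>>> {"api": "play_rows", "payload": {
  "plan": [
    [-1,1,-39,0,0,0,1],
    [-1,1,-39,0,0,0,1],
    [0,0,-39,0,0,0,1],
    [0,0,-39,0,0,0,1],
    [0,0,-20,0,0,0,1]
  ]
}}

```text
time_s: 2.75
eef_pos: [424.8, -390.0, 41.6]
ee_rot: [0.005, 0.036, 0.999, -0.006]
force: [-0.9, 0.2, -0.9]
grip_width: 1.002
```

>>> {"api": "play_rows", "payload": {
  "plan": [
    [0,0,-8,0,0,0,1],
    [0,0,0,0,0,0,1],
    [0,0,0,0,0,0,1]
  ]
}}

```text
time_s: 3.0
eef_pos: [424.1, -385.7, 31.1]
ee_rot: [0.003, 0.035, 0.999, -0.004]
force: [-0.2, -0.4, 0.7]
grip_width: 1.0
```

>>> {"api": "play_rows", "payload": {
  "plan": [
    [-1,-5,-6,0,0,-0.005,1],
    [-1,-5,-5,0,0,-0.005,1],
    [0,0,0,0,0,0,1],
    [0,0,0,0,0,0,1]
  ]
}}

```text
time_s: 3.33
eef_pos: [423.9, -398.6, 24.7]
ee_rot: [0.006, 0.04, 0.999, -0.007]
force: [-0.4, 0.1, -0.8]
grip_width: 1.0
```

>>> {"api": "play_rows", "payload": {
  "plan": [
    [-1,1,-4,0,0,0,1],
    [0,0,0,0,0,0,0],
    [0,0,0,0,0,0,-0.3],
    [0,0,0,0,0,0,-1],
    [0,0,0,0,0,0,-1]
  ],
  "grip_force": 60
}}

```text
time_s: 3.75
eef_pos: [423.1, -398.3, 21.6]
ee_rot: [0.007, 0.04, 0.999, -0.008]
force: [0.1, 0.2, -0.1]
grip_width: 0.456
```

>>> {"api": "play_rows", "payload": {
  "plan": [
    [0,0,0,0,0,0,-1],
    [0,0,0,0,0,0,-1],
    [0,0,0,0,0,0,-1],
    [0,0,0,0,0,0,-1]
  ]
}}

```text
time_s: 4.08
eef_pos: [423.1, -398.3, 21.8]
ee_rot: [0.007, 0.04, 0.999, -0.008]
force: [-0.7, -0.3, -0.2]
grip_width: 0.225
```

```bash
python3 - <<'E'
from h import *
s=sense();print(s['eef_pos'],s['ee_rot'],s['force'],s['wrist_torque'],s['grip_width'])
E
```

```text
[ 423.11216089 -398.2596176    21.81605779] [ 0.00691379  0.0403616   0.99912716 -0.00824938] [-0.7230124  -0.30508956 -0.17041779] [0.01651647 0.02548114 0.02671149] 0.22511625824726372
```

>>> {"api": "play_rows", "payload": {
  "plan": [
    [0,0,20,0,0,0,-1],
    [0,0,38,0,0,0,-1],
    [0,0,38,0,0,0,-1],
    [0,10,38,0,0,0.02,-1],
    [0,30,30,0,0,0.02,-1]
  ]
}}

```text
time_s: 4.5
eef_pos: [419.0, -356.8, 182.3]
ee_rot: [0.001, 0.022, 1.0, -0.002]
force: [1.0, -0.6, -0.6]
grip_width: 0.228
```

>>> {"api": "play_rows", "payload": {
  "plan": [
    [2,35,0,0,0,0.02,-1],
    [2,35,0,0,0,0.02,-1],
    [2,35,0,0,0,0.02,-1],
    [2,35,0,0,0,0.02,-1],
    [2,30,0,0,0,0.02,-1]
  ]
}}

```text
time_s: 4.92
eef_pos: [429.0, -182.8, 189.5]
ee_rot: [0.006, -0.028, 1.0, -0.006]
force: [-0.2, 0.5, -1.0]
grip_width: 0.228
```

>>> {"api": "play_rows", "payload": {
  "plan": [
    [0,20,-10,0,0,0,-1],
    [0,10,-10,0,0,0,-1],
    [0,0,0,0,0,0,-1],
    [0,0,0,0,0,0,-1]
  ]
}}

```text
time_s: 5.25
eef_pos: [428.3, -145.5, 169.4]
ee_rot: [0.006, -0.032, 0.999, -0.006]
force: [-0.1, -0.9, -2.1]
grip_width: 0.23
```

```bash
cat >> h.py <<'E'
from scipy.spatial.transform import Rotation as Ro
def st():
    s=sense();q=s['ee_rot'];R=Ro.from_quat([q[1],q[2],q[3],q[0]]).as_matrix()
    y=R[:,1]; y=y if y[1]>0 else -y
    print('t',round(s['time_s'],2),'pos',s['eef_pos'].round(1),'yaw',round(float(np.arctan2(-y[0],y[1])),4),'z',R[:,2].round(4),'F',s['force'].round(1),'T',s['wrist_torque'].round(2),'g',round(s['grip_width'],3)); return s
E
python3 -c "
from h import *
st()"
```

```text
t 5.25 pos [ 428.3 -145.5  169.4] yaw 0.0647 z [ 0.013  -0.011  -0.9999] F [-0.1 -0.9 -2.1] T [-0.06  0.01  0.02] g 0.23
```

>>> {"api": "play_rows", "payload": {
  "plan": [
    [0,1,-37,0,0,0,-1],
    [0,1,-37,0,0,0,-1],
    [0,0,-37,0,0,0,-1],
    [0,0,-25,0,0,0,-1],
    [0,0,0,0,0,0,-1]
  ]
}}

```text
time_s: 5.67
eef_pos: [430.7, -149.1, 32.6]
ee_rot: [0.011, -0.031, 0.999, -0.009]
force: [-1.4, 0.8, -1.3]
grip_width: 0.226
```

```bash
python3 - <<'E'
from h import *
st()
w=cap('wrist','w2.png');t=cap('top','t2.png');s=cap('side','s2.png')
f=lambda im,a,b,c,d,W,H: cv2.resize(im[a:b,c:d],(W,H),interpolation=cv2.INTER_CUBIC)
W_=f(w['img'],210,420,140,420,400,300)
T=f(t['img'],150,240,270,390,400,300)
S=f(s['img'],170,290,260,420,400,300)
im=np.vstack([np.hstack([W_,T]),np.hstack([S,f(w['img'],0,420,0,560,400,300)])])
cv2.imwrite('pics/m2.png',np.clip(im.astype(float)*1.5,0,255).astype(np.uint8))
E
```

```text
t 5.67 pos [ 430.7 -149.1   32.6] yaw 0.0611 z [ 0.0222 -0.018  -0.9996] F [-1.4  0.8 -1.3] T [0.09 0.06 0.02] g 0.226
```

View pics/m2.png

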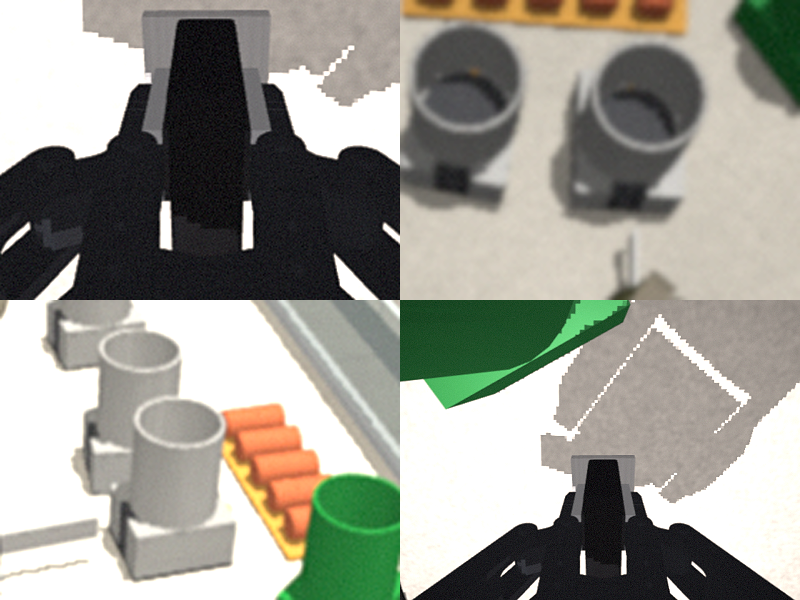

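```bash
python3 - <<'E'
from h import *
t=cap('top');s=cap('side')
T=cv2.resize(t['img'][190:240,310:360],(400,400),interpolation=cv2.INTER_CUBIC)
M=cv2.resize(t['img'][185:235,265:315],(400,400),interpolation=cv2.INTER_CUBIC)
cv2.imwrite('pics/m3.png',np.clip(np.hstack([T,M]).astype(float)*1.6,0,255).astype(np.uint8))
# predicted
p=(430.7-0,-149.1,.061)
for n,P in (('tip',W(p,(144.5,0,52))),('base',W(p,(46.5,0,52))),('slotR',W((654,-130,.058),(-50,0,48))),('slotRb',W((654,-130,.058),(-50,0,16))),('slotM',W((654.4,1.1,-.053),(-50,0,48))),('slotMb',W((654.4,1.1,-.053),(-50,0,16)))):
    a=proj(t,P); print(n,a.round(1),((a-(310,190))*8).round(0),((a-(265,185))*8+(400,0)).round(0),'side',proj(s,P).round(1))
E
```

```text
tip [340.5 219.6] [244. 237.] [1004.  277.] side [298.5 258. ]
base [340.3 257.9] [242. 543.] [1002.  583.] side [258.  264.9]
slotR [338.1 208.7] [225. 149.] [985. 189.] side [309.6 255.9]
slotRb [336.5 211.6] [212. 173.] [972. 213.] side [308.9 266.3]
slotM [285.5 203.4] [-196.  107.] [564. 147.] side [295.8 223.8]
slotMb [285.4 206.5] [-197.  132.] [563. 172.] side [295.5 233.8]
```

View pics/m3.png

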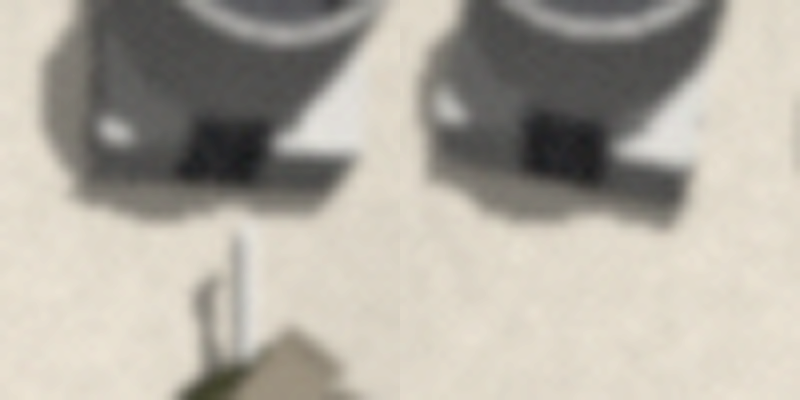

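```bash
python3 - <<'E'
from h import *
t=cap('top')
R=lambda x,y:(310+x/8-.44,190+y/8-.44); M=lambda x,y:(265+(x-400)/8-.44,185+y/8-.44)
for n,q,z in (('R mouth bottom',R(219,181),14),('R L',R(180,180),14),('R R',R(258,182),14),('tip',R(242,230),52),('R FRtop',R(357,153),55),('M bottom',M(565,179),14),('M L',M(525,172),14),('M R',M(603,185),14),('M FR',M(697,167),55),('Rpatch top',R(233,119),55),('Mpatch top',M(565,112),55)): print(n,onz(t,*q,z).round(1))
for k,p in (('R',(654,-130,.058)),('M',(654.4,1.1,-.053))): print(k,np.round([W(p,(-50,0,0)),W(p,(-50,-42,0))],1))
E
```

```text
R mouth bottom [ 603.  -134.5   14. ]
R L [ 602.1 -121.5   14. ]
R R [ 604.  -147.5   14. ]
tip [ 578.1 -138.4   52. ]
R FRtop [ 606.3 -173.3   55. ]
M bottom [603.6   4.1  14. ]
M L [604.7  17.6  14. ]
M R [602.8  -8.7  14. ]
M FR [601.4 -38.3  55. ]
Rpatch top [ 613.6 -132.8   55. ]
Mpatch top [615.4   5.6  55. ]
R [[ 604.1 -132.9    0. ]
 [ 606.5 -174.8    0. ]]
M [[604.5   3.7   0. ]
 [602.2 -38.2   0. ]]
```

>>> {"api": "play_rows", "payload": {
  "plan": [
    [0,4,-6,0,0.009,0,-1],
    [0,0,0,0,0,0,-1],
    [0,0,0,0,0,0,-1]
  ]
}}

```text
time_s: 6.22
eef_pos: [434.8, -146.4, 33.8]
ee_rot: [0.012, -0.031, 0.999, -0.014]
force: [-0.5, 0.0, -2.4]
grip_width: 0.229
```

```bash
python3 -c "
from h import *
st()"
```

```text
t 6.22 pos [ 434.8 -146.4   33.8] yaw 0.0623 z [ 0.0253 -0.0265 -0.9993] F [-0.5  0.  -2.4] T [ 0.05  0.02 -0.02] g 0.229
```

>>> {"api": "play_rows", "payload": {
  "plan": [
    [0,0,-6,0,0.01,0,-1]
  ]
}}

```text
time_s: 6.3
eef_pos: [435.3, -146.6, 28.6]
ee_rot: [0.008, -0.032, 0.999, -0.014]
force: [0.0, 0.1, -2.2]
grip_width: 0.23
```

>>> {"api": "play_rows", "payload": {
  "plan": [
    [0,0,0,0,0,0,-1]
  ]
}}

```text
time_s: 6.38
eef_pos: [435.1, -146.4, 27.9]
ee_rot: [0.007, -0.032, 0.999, -0.014]
force: [-0.2, 0.0, -2.0]
grip_width: 0.228
```

>>> {"api": "play_rows", "payload": {
  "plan": [
    [0,0,0,0,0,0,-1]
  ]
}}

```text
time_s: 6.47
eef_pos: [435.2, -146.4, 27.8]
ee_rot: [0.007, -0.032, 0.999, -0.014]
force: [0.2, 0.3, -1.2]
grip_width: 0.226
```

```bash
python3 -c "
from h import *
st()"
```

```text
t 6.47 pos [ 435.2 -146.4   27.8] yaw 0.0632 z [ 0.0152 -0.0271 -0.9995] F [ 0.2  0.3 -1.2] T [ 0.04  0.02 -0.04] g 0.226
```

>>> {"api": "play_rows", "payload": {
  "plan": [
    [0,0,-3,0.01,0,0,-1],
    [6,0.4,0,0,0,0,-1],
    [8,0.5,0,0,0,0,-1],
    [8,0.5,0,0,0,0,-1],
    [6,0.4,0,0,0,0,-1]
  ]
}}

```text
time_s: 6.88
eef_pos: [465.1, -144.6, 24.3]
ee_rot: [0.007, -0.031, 0.999, -0.008]
force: [0.4, 0.5, -2.1]
grip_width: 0.228
```

>>> {"api": "play_rows", "payload": {
  "plan": [
    [5,0.3,0,0,0,0,-1],
    [5,0.3,0,0,0,0,-1],
    [0,0,0,0,0,0,-1]
  ]
}}

```text
time_s: 7.13
eef_pos: [478.1, -143.8, 24.3]
ee_rot: [0.008, -0.032, 0.999, -0.008]
force: [-0.0, 0.5, -1.7]
grip_width: 0.229
```

```bash
python3 -c "
from h import *
st()"
```

```text
t 7.13 pos [ 478.1 -143.8   24.3] yaw 0.0633 z [ 0.0157 -0.0161 -0.9997] F [-0.   0.5 -1.7] T [ 0.04  0.06 -0.02] g 0.229
```

>>> {"api": "play_rows", "payload": {
  "plan": [
    [4,0.25,0,0,0,0,-1],
    [4,0.25,0,0,0,0,-1],
    [4,0.25,0,0,0,0,-1],
    [4,0.25,0,0,0,0,-1]
  ]
}}

```text
time_s: 7.47
eef_pos: [494.9, -142.4, 24.2]
ee_rot: [0.007, -0.032, 0.999, -0.008]
force: [0.2, 0.2, -1.6]
grip_width: 0.224
```

>>> {"api": "play_rows", "payload": {
  "plan": [
    [4,0.25,0,0,0,0,-1],
    [3,0.2,0,0,0,0,-1],
    [3,0.2,0,0,0,0,-1]
  ]
}}

```text
time_s: 7.72
eef_pos: [506.1, -141.7, 24.2]
ee_rot: [0.007, -0.032, 0.999, -0.008]
force: [-0.4, -0.4, -1.6]
grip_width: 0.227
```

```bash
python3 -c "
from h import *
st()"
```

```text
t 7.72 pos [ 506.1 -141.7   24.2] yaw 0.0632 z [ 0.0148 -0.0157 -0.9998] F [-0.4 -0.4 -1.6] T [ 0.03  0.06 -0.03] g 0.227
```

>>> {"api": "play_rows", "payload": {
  "plan": [
    [6,0.36,0,0,0,0,-1],
    [6,0.36,0,0,0,0,-1],
    [4,0.25,0,0,0,0,-1],
    [4,0.25,0,0,0,0,-1],
    [4,0.25,0,0,0,0,-1]
  ]
}}

```text
time_s: 8.13
eef_pos: [532.1, -140.2, 24.1]
ee_rot: [0.007, -0.031, 0.999, -0.008]
force: [-2.0, -1.9, -1.3]
grip_width: 0.223
```

>>> {"api": "play_rows", "payload": {
  "plan": [
    [3,0.18,0,0,0,0,-1],
    [3,0.18,0,0,0,0,-1]
  ]
}}

```text
time_s: 8.3
eef_pos: [538.9, -139.9, 24.0]
ee_rot: [0.006, -0.031, 0.999, -0.008]
force: [-1.0, -0.7, -1.8]
grip_width: 0.226
```

```bash
python3 -c "
from h import *
st()"
```

```text
t 8.3 pos [ 538.9 -139.9   24. ] yaw 0.0626 z [ 0.0134 -0.0156 -0.9998] F [-1.  -0.7 -1.8] T [-0.16  0.18 -0.1 ] g 0.226
```

Now the pin pushing, in 2 mm steps until it hits the stop.

>>> {"api": "play_rows", "payload": {
  "plan": [
    [2,0.1,0,0,0,0,-1]
  ]
}}

```text
time_s: 8.38
eef_pos: [541.2, -139.8, 24.0]
ee_rot: [0.006, -0.031, 0.999, -0.008]
force: [-2.2, -1.7, 0.4]
grip_width: 0.228
```

>>> {"api": "play_rows", "payload": {
  "plan": [
    [2,0.1,0,0,0,0,-1]
  ]
}}

```text
time_s: 8.47
eef_pos: [542.2, -139.5, 23.8]
ee_rot: [0.005, -0.031, 0.999, -0.008]
force: [-17.1, -2.8, 5.2]
grip_width: 0.229
```

>>> {"api": "play_rows", "payload": {
  "plan": [
    [2,0.1,0,0,0,0,-1]
  ]
}}

```text
time_s: 8.55
eef_pos: [542.1, -139.1, 23.2]
ee_rot: [0.002, -0.032, 0.999, -0.007]
force: [-18.7, -0.9, 7.0]
grip_width: 0.225
```

>>> {"api": "play_rows", "payload": {
  "plan": [
    [2,0.1,0,0,0,0,-1]
  ]
}}

```text
time_s: 8.63
eef_pos: [541.9, -138.8, 22.7]
ee_rot: [-0.001, -0.032, 0.999, -0.006]
force: [-14.1, -2.8, 3.5]
grip_width: 0.226
```

>>> {"api": "play_rows", "payload": {
  "plan": [
    [-4,-0.25,1,0,-0.008,0,-1],
    [-6,-0.36,0.5,0,-0.007,0,-1],
    [-8,-0.5,0,0,0,0,-1],
    [-8,-0.5,0,0,0,0,-1],
    [-8,-0.5,0,0,0,0,-1]
  ]
}}

```text
time_s: 9.05
eef_pos: [506.4, -140.7, 24.1]
ee_rot: [0.007, -0.032, 0.999, -0.006]
force: [-0.7, 1.3, -1.1]
grip_width: 0.23
```

```bash
python3 -c "
from h import *
st()
s=cap('side');t=cap('top')
f=lambda im,a,b,c,d,W,H: cv2.resize(im[a:b,c:d],(W,H),interpolation=cv2.INTER_CUBIC)
im=np.hstack([f(s['img'],170,290,260,420,533,400),f(t['img'],150,230,310,360,250,400)])
cv2.imwrite('pics/m4.png',np.clip(im.astype(float)*1.4,0,255).astype(np.uint8))
"
```

```text
t 9.05 pos [ 506.4 -140.7   24.1] yaw 0.0642 z [ 0.0151 -0.0123 -0.9998] F [-0.7  1.3 -1.1] T [0.1  0.06 0.01] g 0.23
```

View pics/m4.png

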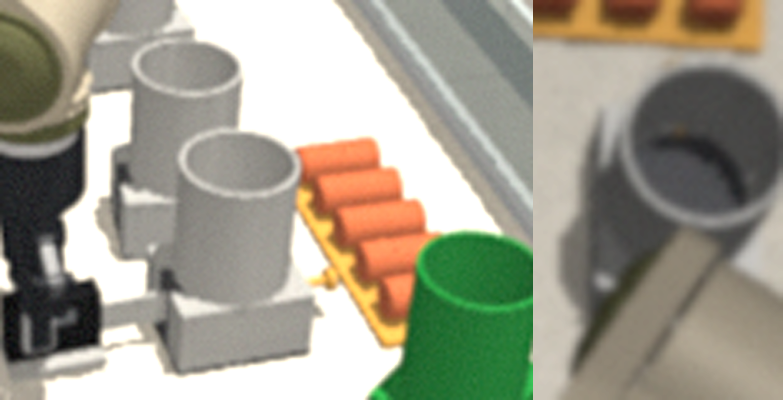

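Brass pin head stands out behind the right dispenser at about (330,280) in the crop, so it is pushed. I'll withdraw and move to the middle dispenser.

>>> {"api": "play_rows", "payload": {
  "plan": [
    [-15,-0.95,0,0,0,0,-1],
    [-15,-0.95,0,0,0,0,-1],
    [-15,-0.95,0,0,0,0,-1],
    [-15,-0.95,0,0,0,0,-1],
    [-10,-0.6,0,0,0,0,-1]
  ]
}}

```text
time_s: 9.57
eef_pos: [436.1, -145.6, 25.2]
ee_rot: [0.01, -0.032, 0.999, -0.008]
force: [0.7, -0.3, -1.9]
grip_width: 0.23
```

>>> {"api": "play_rows", "payload": {
  "plan": [
    [0,20,0,0,0,-0.02,-1],
    [0,34,0,0,0,-0.025,-1],
    [0,36,0,0,0,-0.03,-1],
    [0,36,0,0,0,-0.03,-1],
    [0,20,0,0,0,-0.015,-1]
  ]
}}

```text
time_s: 9.98
eef_pos: [436.3, 0.7, 26.7]
ee_rot: [0.013, 0.036, 0.999, -0.01]
force: [0.5, -0.4, -1.5]
grip_width: 0.235
```

>>> {"api": "play_rows", "payload": {
  "plan": [
    [0,0,0,0,0,0,-1],
    [0,0,0,0,0,0,-1]
  ]
}}

```text
time_s: 10.15
eef_pos: [436.4, 4.4, 27.1]
ee_rot: [0.013, 0.033, 0.999, -0.01]
force: [0.6, -0.7, -1.8]
grip_width: 0.227
```

```bash
python3 -c "
from h import *
st()"
```

```text
t 10.15 pos [436.4   4.4  27.1] yaw -0.0668 z [ 0.0262 -0.0199 -0.9995] F [ 0.6 -0.7 -1.8] T [0.   0.03 0.02] g 0.227
```

>>> {"api": "play_rows", "payload": {
  "plan": [
    [0,8,-2.5,0.003,0.012,0.008,-1],
    [0,0,0,0,0,0,-1],
    [0,0,0,0,0,0,-1]
  ]
}}

```text
time_s: 10.4
eef_pos: [437.5, 11.6, 24.7]
ee_rot: [0.008, 0.029, 1.0, -0.008]
force: [0.3, 0.1, -1.3]
grip_width: 0.228
```

```bash
python3 - <<'E'
from h import *
s=st(); t=cap('top')
x,y=s['eef_pos'][:2]; p=(x,y,-.059)
for P in (W(p,(146.5,1,51)),): a=proj(t,P);print(a,((a-(265,185))*8))
M=cv2.resize(t['img'][185:235,265:315],(400,400),interpolation=cv2.INTER_CUBIC)
cv2.imwrite('pics/m5.png',np.clip(M.astype(float)*1.6,0,255).astype(np.uint8))
E
```

```text
t 10.4 pos [437.5  11.6  24.7] yaw -0.0586 z [ 0.0149 -0.0169 -0.9997] F [ 0.3  0.1 -1.3] T [-0.02  0.01  0.02] g 0.228
[284.59512857 210.85245743] [156.7610286  206.81965948]
```

View pics/m5.png

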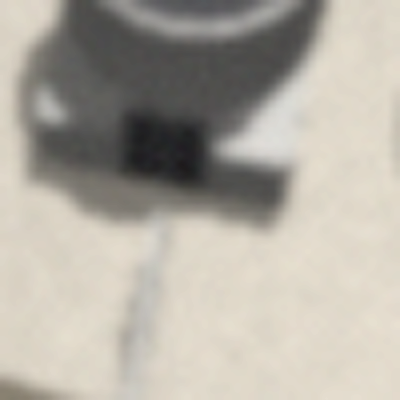

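Blade tip at (160,212) points at the mouth centre (165,179). I'll insert.

>>> {"api": "play_rows", "payload": {
  "plan": [
    [6,-0.35,0,0,0,0,-1],
    [9,-0.5,0,0,0,0,-1],
    [9,-0.5,0,0,0,0,-1],
    [8,-0.5,0,0,0,0,-1],
    [6,-0.35,0,0,0,0,-1]
  ]
}}

```text
time_s: 10.87
eef_pos: [476.2, 8.1, 23.8]
ee_rot: [0.004, 0.03, 1.0, -0.007]
force: [-4.3, 7.6, -1.2]
grip_width: 0.226
```

>>> {"api": "play_rows", "payload": {
  "plan": [
    [4,-0.25,0,0,0,0,-1],
    [4,-0.25,0,0,0,0,-1],
    [3,-0.2,0,0,0,0,-1],
    [3,-0.2,0,0,0,0,-1]
  ]
}}

```text
time_s: 11.2
eef_pos: [491.2, 7.8, 22.2]
ee_rot: [0.001, 0.029, 1.0, -0.006]
force: [-1.4, 3.0, -1.0]
grip_width: 0.225
```

>>> {"api": "play_rows", "payload": {
  "plan": [
    [3,-0.2,0,0,0,0,-1],
    [2,-0.1,0,0,0,0,-1],
    [2,-0.1,0,0,0,0,-1]
  ]
}}

```text
time_s: 11.45
eef_pos: [499.1, 7.4, 22.0]
ee_rot: [0.0, 0.029, 1.0, -0.006]
force: [-1.5, 2.7, -1.3]
grip_width: 0.225
```

```bash
python3 -c "
from h import *
st()"
```

```text
t 11.45 pos [499.1   7.4  22. ] yaw -0.0572 z [-1.000e-04 -1.190e-02 -9.999e-01] F [-1.5  2.7 -1.3] T [0.54 0.33 0.35] g 0.225
```

>>> {"api": "play_rows", "payload": {
  "plan": [
    [0,1,2,-0.002,-0.012,0,-1],
    [0,0.5,0.5,0,-0.003,0,-1],
    [0,0,0,0,0,0,-1]
  ]
}}

```text
time_s: 11.7
eef_pos: [500.6, 8.1, 25.2]
ee_rot: [0.01, 0.03, 0.999, -0.007]
force: [-0.3, -0.2, -2.1]
grip_width: 0.225
```

```bash
python3 -c "
from h import *
st()"
```

```text
t 11.7 pos [500.6   8.1  25.2] yaw -0.0592 z [ 0.0197 -0.0153 -0.9997] F [-0.3 -0.2 -2.1] T [0.12 0.12 0.07] g 0.225
```

Forces are gone and it's past 38 mm. Continuing.

>>> {"api": "play_rows", "payload": {
  "plan": [
    [3,-0.17,0,0,0.004,0,-1],
    [4,-0.23,0,0,0,0,-1],
    [4,-0.23,0,0,0,0,-1],
    [4,-0.23,0,0,0,0,-1]
  ]
}}

```text
time_s: 12.03
eef_pos: [516.5, 7.0, 25.7]
ee_rot: [0.008, 0.03, 0.999, -0.008]
force: [-0.1, 1.1, -1.9]
grip_width: 0.222
```

>>> {"api": "play_rows", "payload": {
  "plan": [
    [4,-0.23,0,0,0,0,-1],
    [4,-0.23,0,0,0,0,-1],
    [3,-0.17,0,0,0,0,-1],
    [3,-0.17,0,0,0,0,-1]
  ]
}}

```text
time_s: 12.37
eef_pos: [531.8, 6.1, 25.3]
ee_rot: [0.007, 0.03, 0.999, -0.007]
force: [-2.3, 2.1, -1.0]
grip_width: 0.23
```

```bash
python3 -c "
from h import *
st()"
```

```text
t 12.37 pos [531.8   6.1  25.3] yaw -0.0601 z [ 0.014  -0.0152 -0.9998] F [-2.3  2.1 -1. ] T [0.18 0.34 0.03] g 0.23
```

>>> {"api": "play_rows", "payload": {
  "plan": [
    [3,0.1,0,0,0,0,-1],
    [3,0,0,0,0,0,-1],
    [2,-0.1,0,0,0,0,-1]
  ]
}}

```text
time_s: 12.62
eef_pos: [540.8, 5.8, 25.2]
ee_rot: [0.007, 0.03, 0.999, -0.008]
force: [-1.6, 0.9, -0.3]
grip_width: 0.225
```

>>> {"api": "play_rows", "payload": {
  "plan": [
    [2,-0.1,0,0,0,0,-1]
  ]
}}

```text
time_s: 12.7
eef_pos: [542.3, 5.7, 25.0]
ee_rot: [0.006, 0.03, 0.999, -0.007]
force: [-13.5, 0.4, 2.4]
grip_width: 0.226
```

>>> {"api": "play_rows", "payload": {
  "plan": [
    [2,-0.1,0,0,0,0,-1]
  ]
}}

```text
time_s: 12.78
eef_pos: [542.3, 5.9, 24.5]
ee_rot: [0.003, 0.03, 1.0, -0.007]
force: [-19.0, -1.7, 6.7]
grip_width: 0.224
```

>>> {"api": "play_rows", "payload": {
  "plan": [
    [-4,0.2,0.5,0,-0.008,0,-1],
    [-6,0.35,0,0,-0.003,0,-1],
    [-10,0.6,0,0,0,0,-1],
    [-15,0.9,0,0,0,0,-1],
    [-15,0.9,0,0,0,0,-1]
  ]
}}

```text
time_s: 13.2
eef_pos: [493.6, 8.5, 25.0]
ee_rot: [0.012, 0.03, 0.999, -0.007]
force: [3.9, -0.1, -7.3]
grip_width: 0.225
```

>>> {"api": "play_rows", "payload": {
  "plan": [
    [-15,0.9,0,0,0,0,-1],
    [-15,0.9,0,0,0,0,-1],
    [-15,0.9,0,0,0,0,-1],
    [-10,0.6,0,0,0,0,-1]
  ]
}}

```text
time_s: 13.53
eef_pos: [435.7, 12.1, 25.0]
ee_rot: [0.014, 0.03, 0.999, -0.008]
force: [-0.8, 0.5, -1.7]
grip_width: 0.224
```

>>> {"api": "play_rows", "payload": {
  "plan": [
    [0,20,0,0,0,0.02,-1],
    [0,36,0,0,0,0.03,-1],
    [0,36,0,0,0,0.03,-1],
    [3,36,0,0,0,0.03,-1],
    [3,36,0,0,0,0.03,-1]
  ]
}}

```text
time_s: 13.95
eef_pos: [440.6, 176.9, 26.8]
ee_rot: [0.019, -0.037, 0.999, -0.007]
force: [0.6, -1.4, -1.3]
grip_width: 0.226
```

>>> {"api": "play_rows", "payload": {
  "plan": [
    [3,25,0,0,0,0.01,-1],
    [0,10,0,0,0,0,-1],
    [0,0,0,0,0,0,-1],
    [0,0,0,0,0,0,-1]
  ]
}}

```text
time_s: 14.28
eef_pos: [443.8, 220.0, 27.9]
ee_rot: [0.022, -0.047, 0.999, -0.006]
force: [0.5, 0.4, -2.0]
grip_width: 0.228
```

```bash
python3 - <<'E'
from h import *
s=st(); t=cap('top');sd=cap('side')
M=cv2.resize(t['img'][145:220,165:230],(390,450),interpolation=cv2.INTER_CUBIC)
S=cv2.resize(sd['img'][130:205,250:315],(390,450),interpolation=cv2.INTER_CUBIC)
cv2.imwrite('pics/m6.png',np.clip(np.hstack([M,S]).astype(float)*1.6,0,255).astype(np.uint8))
E
```

```text
t 14.28 pos [443.8 220.   27.9] yaw 0.0941 z [ 0.0453 -0.009  -0.9989] F [ 0.5  0.4 -2. ] T [0.   0.01 0.07] g 0.228
```

View pics/m6.png

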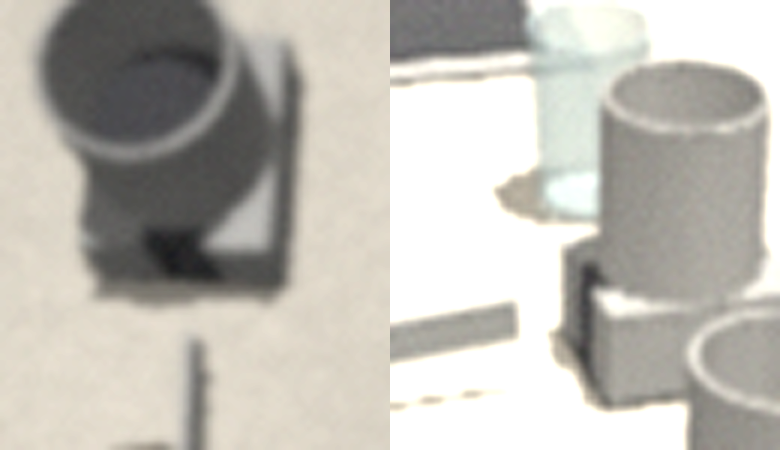

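```bash
python3 - <<'E'
from h import *
t=cap('top');R=lambda x,y:(165+x/6-.42,145+y/6-.42)
for n,q,z in (('bot',R(190,281),14),('botL',R(158,281),14),('botR',R(222,281),14),('pt top',R(170,232),55),('ptop',R(173,232),55),('FR',R(270,250),55),('BR',R(288,45),55),('tip',R(191,338),57)): print(n,onz(t,*q,z).round(1))
p=(674.9,248.9,.1)
print(np.round([W(p,l) for l in ((-50,0,0),(-50,-42,55),(50,-42,55))],1))
E
```

```text
bot [622.7 248.   14. ]
botL [621.3 262.5  14. ]
botR [624.1 233.5  14. ]
pt top [632.7 249.8  55. ]
ptop [632.8 248.5  55. ]
FR [628.9 204.8  55. ]
BR [724.2 211.   55. ]
tip [585.8 232.7  57. ]
[[625.1 243.9   0. ]
 [629.3 202.1  55. ]
 [728.8 212.1  55. ]]
```

>>> {"api": "play_rows", "payload": {
  "plan": [
    [4,6.5,-1.5,-0.004,0.016,-0.006,-1],
    [4,6,-1.5,-0.003,0.014,-0.006,-1],
    [0,0,0,0,0,0,-1],
    [0,0,0,0,0,0,-1]
  ]
}}

```text
time_s: 14.77
eef_pos: [452.6, 227.8, 25.0]
ee_rot: [0.006, -0.037, 0.999, -0.009]
force: [-0.1, -0.0, -1.6]
grip_width: 0.223
```

```bash
python3 -c "
from h import *
st()"
```

```text
t 14.77 pos [452.6 227.8  25. ] yaw 0.074 z [ 0.0132 -0.0173 -0.9998] F [-0.1 -0.  -1.6] T [0.01 0.01 0.  ] g 0.223
```

>>> {"api": "play_rows", "payload": {
  "plan": [
    [4,4.5,0,0,0,0.008,-1],
    [6,0.5,0,0,0,0,-1],
    [6,0.5,0,0,0,0,-1],
    [6,0.5,0,0,0,0,-1],
    [5,0.4,0,0,0,0,-1]
  ]
}}

```text
time_s: 15.18
eef_pos: [481.2, 232.7, 25.2]
ee_rot: [0.006, -0.041, 0.999, -0.009]
force: [-0.5, -0.1, -1.7]
grip_width: 0.229
```

>>> {"api": "play_rows", "payload": {
  "plan": [
    [5,0.4,0,0,0,0,-1],
    [5,0.4,0,0,0,0,-1],
    [0,0,0,0,0,0,-1]
  ]
}}

```text
time_s: 15.43
eef_pos: [493.5, 233.6, 25.2]
ee_rot: [0.007, -0.041, 0.999, -0.009]
force: [0.8, 2.6, -2.3]
grip_width: 0.227
```

```bash
python3 -c "
from h import *
st()"
```

```text
t 15.43 pos [493.5 233.6  25.2] yaw 0.0811 z [ 0.0143 -0.017  -0.9998] F [ 0.8  2.6 -2.3] T [ 0.29 -0.01  0.23] g 0.227
```

>>> {"api": "play_rows", "payload": {
  "plan": [
    [3,1.3,0,0,0,0,-1],
    [4,0.4,0,0,0,0,-1],
    [3,0.25,0,0,0,0,-1]
  ]
}}

```text
time_s: 15.68
eef_pos: [503.9, 235.7, 25.0]
ee_rot: [0.006, -0.041, 0.999, -0.009]
force: [0.4, 0.0, -2.6]
grip_width: 0.227
```

>>> {"api": "play_rows", "payload": {
  "plan": [
    [3,0.25,0,0,0,0,-1],
    [3,0.25,0,0,0,0,-1]
  ]
}}

```text
time_s: 15.85
eef_pos: [510.5, 236.3, 24.9]
ee_rot: [0.006, -0.041, 0.999, -0.009]
force: [-0.2, -0.2, -2.1]
grip_width: 0.227
```

>>> {"api": "play_rows", "payload": {
  "plan": [
    [2,0.16,0,0,0,0,-1],
    [2,0.16,0,0,0,0,-1]
  ]
}}

```text
time_s: 16.02
eef_pos: [515.1, 236.6, 24.9]
ee_rot: [0.006, -0.041, 0.999, -0.009]
force: [0.2, -0.9, -2.3]
grip_width: 0.227
```

```bash
python3 -c "
from h import *
st()"
```

```text
t 16.02 pos [515.1 236.6  24.9] yaw 0.0812 z [ 0.0135 -0.0174 -0.9998] F [ 0.2 -0.9 -2.3] T [0.05 0.05 0.04] g 0.227
```

Tip is now about 37 mm in, so I'm stepping carefully toward the jam.

>>> {"api": "play_rows", "payload": {
  "plan": [
    [2,0.16,0,0,0,0,-1]
  ]
}}

```text
time_s: 16.1
eef_pos: [517.0, 236.7, 24.8]
ee_rot: [0.006, -0.041, 0.999, -0.009]
force: [-9.9, -0.9, 0.8]
grip_width: 0.226
```

>>> {"api": "play_rows", "payload": {
  "plan": [
    [2,0.16,0,0,0,0,-1]
  ]
}}

```text
time_s: 16.18
eef_pos: [517.2, 236.7, 24.3]
ee_rot: [0.003, -0.041, 0.999, -0.009]
force: [-14.6, 0.4, 2.3]
grip_width: 0.226
```

>>> {"api": "play_rows", "payload": {
  "plan": [
    [2,0.16,0,0,0,0,-1]
  ]
}}

```text
time_s: 16.27
eef_pos: [517.1, 236.8, 23.7]
ee_rot: [0.0, -0.041, 0.999, -0.01]
force: [-11.3, -1.2, 1.5]
grip_width: 0.229
```

It's jammed at 38 mm, as the stuck gate would do. I'll withdraw and set the gauge down on open counter for the moment.

>>> {"api": "play_rows", "payload": {
  "plan": [
    [-4,-0.3,0.5,0,-0.01,0,-1],
    [-6,-0.5,0.5,0,-0.004,0,-1],
    [-10,-0.8,0,0,0,0,-1],
    [-15,-1.2,0,0,0,0,-1],
    [-15,-1.2,0,0,0,0,-1]
  ]
}}

```text
time_s: 16.68
eef_pos: [466.4, 232.5, 24.7]
ee_rot: [0.01, -0.04, 0.999, -0.01]
force: [-0.4, 0.8, -1.6]
grip_width: 0.226
```

>>> {"api": "play_rows", "payload": {
  "plan": [
    [-15,-1.2,0,0,0,0,-1],
    [-15,-10,0,0,0,-0.02,-1],
    [-5,-30,0,0,0,-0.02,-1],
    [-5,-30,0,0,0,-0.02,-1],
    [0,-20,0,0,0,-0.02,-1]
  ]
}}

```text
time_s: 17.1
eef_pos: [420.1, 141.7, 25.8]
ee_rot: [0.012, -0.003, 1.0, -0.01]
force: [0.3, 0.1, -1.2]
grip_width: 0.226
```

>>> {"api": "play_rows", "payload": {
  "plan": [
    [0,-5,0,0,0,0,-1],
    [0,0,0,0,0,0,-1],
    [0,0,0,0,0,0,-1]
  ]
}}

```text
time_s: 17.35
eef_pos: [419.9, 134.3, 26.6]
ee_rot: [0.013, -0.001, 1.0, -0.01]
force: [0.2, 0.0, -1.7]
grip_width: 0.224
```

```bash
python3 -c "
from h import *
st()"
```

```text
t 17.35 pos [419.9 134.3  26.6] yaw 0.0009 z [ 0.0259 -0.0197 -0.9995] F [ 0.2  0.  -1.7] T [ 0.08 -0.01  0.05] g 0.224
```

>>> {"api": "play_rows", "payload": {
  "plan": [
    [0,0,-4,0.003,0.012,0,-1],
    [0,0,-2,0,0,0,-1],
    [0,0,-1.5,0,0,0,-1],
    [0,0,-1,0,0,0,-1]
  ]
}}

```text
time_s: 17.68
eef_pos: [421.0, 136.4, 18.6]
ee_rot: [0.008, -0.003, 1.0, -0.009]
force: [-5.5, -9.3, 30.5]
grip_width: 0.228
```

```bash
python3 -c "
from h import *
st()"
```

```text
t 17.68 pos [421.  136.4  18.6] yaw 0.0062 z [ 0.0154 -0.0171 -0.9997] F [-5.5 -9.3 30.5] T [-1.16  1.64  0.06] g 0.228
```

>>> {"api": "play_rows", "payload": {
  "plan": [
    [0,0,0.7,0,0,0,-1],
    [0,0,0,0,0,0,-0.5],
    [0,0,0,0,0,0,0],
    [0,0,0,0,0,0,0.5],
    [0,0,0,0,0,0,1]
  ]
}}

```text
time_s: 18.1
eef_pos: [421.6, 138.0, 19.2]
ee_rot: [0.008, -0.005, 1.0, -0.009]
force: [-0.1, 0.9, 0.4]
grip_width: 0.664
```

>>> {"api": "play_rows", "payload": {
  "plan": [
    [0,0,0,0,0,0,1],
    [0,0,0,0,0,0,1],
    [0,0,0,0,0,0,1],
    [0,0,0,0,0,0,1]
  ]
}}

```text
time_s: 18.43
eef_pos: [421.5, 138.2, 18.9]
ee_rot: [0.008, -0.005, 1.0, -0.009]
force: [0.4, -0.7, -0.2]
grip_width: 1.002
```

>>> {"api": "play_rows", "payload": {
  "plan": [
    [0,0,20,0,0,0,1],
    [0,0,40,0,0,0,1],
    [0,0,41,0,0,0,1],
    [0,0,41,0,0,0,1],
    [0,0,41,0,0,0,1]
  ]
}}

```text
time_s: 18.85
eef_pos: [415.1, 137.5, 201.1]
ee_rot: [-0.001, -0.005, 1.0, -0.009]
force: [0.9, -1.1, -1.1]
grip_width: 1.001
```

>>> {"api": "play_rows", "payload": {
  "plan": [
    [0,30,36,0,0,0,1],
    [0,40,20,0,0,0,1],
    [0,40,10,0,0,0,1],
    [0,40,0,0,0,0,1],
    [0,40,0,0,0,0,1]
  ]
}}

```text
time_s: 19.27
eef_pos: [416.9, 322.5, 274.8]
ee_rot: [0.008, 0.001, 1.0, -0.007]
force: [1.4, -1.7, 0.2]
grip_width: 0.999
```

```bash
python3 - <<'E'
from h import *
s=st(); w=cap('wrist'); t=cap('top')
im=np.hstack([cv2.resize(w['img'],(480,360)),cv2.resize(t['img'][195:275,240:310],(315,360),interpolation=cv2.INTER_CUBIC)])
cv2.imwrite('pics/m7.png',im)
E
```

```text
t 19.27 pos [416.9 322.5 274.8] yaw -0.0024 z [ 0.0169 -0.0141 -0.9998] F [ 1.4 -1.7  0.2] T [-0.03  0.02  0.03] g 0.999
```

View pics/m7.png

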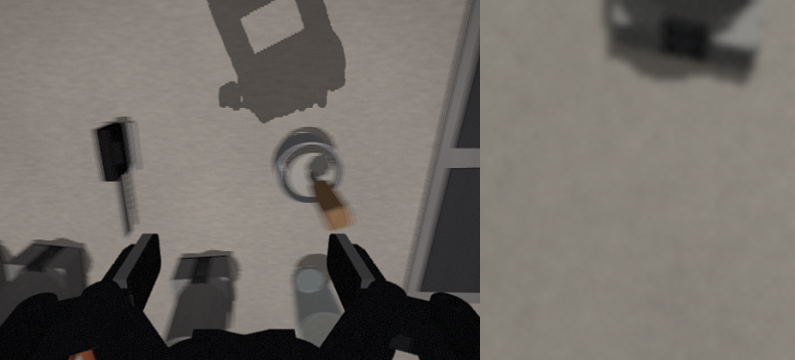

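Gauge stands on the counter, and the brush handle top is at (337,218). I'll move over the brush for a closer look.

>>> {"api": "play_rows", "payload": {
  "plan": [
    [10,26,0,0,0,0,1],
    [8,25,0,0,0,0,1],
    [5,15,0,0,0,0,1],
    [0,0,0,0,0,0,1],
    [0,0,0,0,0,0,1]
  ]
}}

```text
time_s: 19.78
eef_pos: [438.9, 392.8, 271.5]
ee_rot: [0.006, -0.003, 1.0, -0.008]
force: [-0.0, -0.3, 0.4]
grip_width: 0.997
```

```bash
python3 - <<'E'
from h import *
s=st(); w=cap('wrist')
a=proj(w,(457,400,181)).round(0).astype(int);print(a)
u,v=np.clip(a,[100,75],[460,345])
t=cap('top');b=cv2.resize(t['img'][220:270,85:145],(396,330),interpolation=cv2.INTER_CUBIC)
im=cv2.resize(w['img'][v-75:v+75,u-90:u+90],(396,330),interpolation=cv2.INTER_CUBIC);print(u-90,v-75)
cv2.imwrite('pics/m8.png',np.hstack([im,b]))
E
```

```text
t 19.78 pos [438.9 392.8 271.5] yaw 0.0054 z [ 0.0119 -0.0168 -0.9998] F [-0.  -0.3  0.4] T [-0.01  0.    0.01] g 0.997
[295 235]
205 160
```

View pics/m8.png

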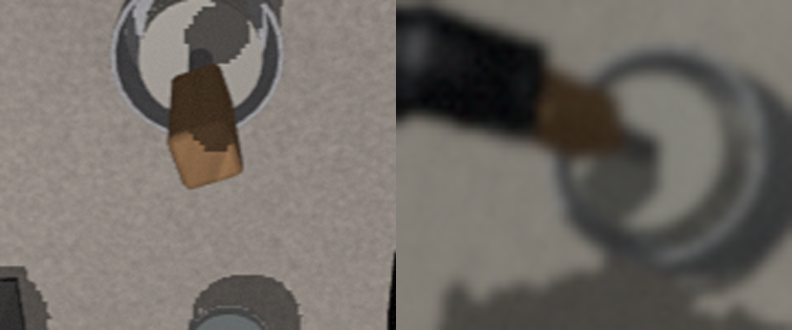

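```bash
python3 - <<'E'
from h import *
w=cap('wrist');f=lambda x,y:(205+x/2.2-.3,160+y/2.2-.3)
for q in ((190,188),(242,171),(168,139),(222,124),(207,155)): print(onz(w,*f(*q),181).round(1))
print('rim',onz(w,*f(198,55),60).round(1))
E
```

```text
[465.8 396.6 181. ]
[459.2 414.2 181. ]
[447.8 389.1 181. ]
[442.2 407.  181. ]
[453.4 402.2 181. ]
rim [453.2 400.8  60. ]
```

>>> {"api": "play_rows", "payload": {
  "plan": [
    [4,2,-5,0,0,0.1,1],
    [4,2,-5,0,0,0.1,1],
    [4,2,-5,0,0,0.1,1],
    [4,2,0,0,0,0.06,1],
    [0,0,0,0,0,0,1]
  ]
}}

```text
time_s: 20.35
eef_pos: [455.5, 396.3, 258.7]
ee_rot: [0.009, -0.187, 0.982, -0.007]
force: [-0.6, -1.2, 0.5]
grip_width: 1.001
```

```bash
python3 -c "
from h import *
st()"
```

```text
t 20.35 pos [455.5 396.3 258.7] yaw 0.3768 z [ 0.0193 -0.0097 -0.9998] F [-0.6 -1.2  0.5] T [0.02 0.07 0.  ] g 1.001
```

>>> {"api": "play_rows", "payload": {
  "plan": [
    [0,5,-10,0.01,0.018,0,1],
    [0,0,-30,0,0,0,1],
    [0,0,-35,0,0,0,1],
    [0,0,-30,0,0,0,1],
    [0,0,-14,0,0,0,1]
  ]
}}

```text
time_s: 20.77
eef_pos: [455.8, 400.4, 138.9]
ee_rot: [0.004, -0.18, 0.984, 0.004]
force: [-0.4, 0.4, -0.4]
grip_width: 1.0
```

>>> {"api": "play_rows", "payload": {
  "plan": [
    [0,0,0,0,0,0,1],
    [0,0,0,0,0,0,1]
  ]
}}

```text
time_s: 20.93
eef_pos: [453.9, 399.0, 134.9]
ee_rot: [-0.0, -0.178, 0.984, 0.003]
force: [-1.3, -0.5, -0.1]
grip_width: 1.0
```

```bash
python3 -c "
from h import *
st()"
```

```text
t 20.93 pos [453.9 399.  134.9] yaw 0.3584 z [-0.0015  0.0054 -1.    ] F [-1.3 -0.5 -0.1] T [-0.01 -0.01 -0.06] g 1.0
```

Vertical to within 0.006 rad. Closing on the handle.

>>> {"api": "play_rows", "payload": {
  "plan": [
    [0.5,2,1,0,0,0.01,0.5],
    [0,0,0,0,0,0,0],
    [0,0,0,0,0,0,-0.4],
    [0,0,0,0,0,0,-1],
    [0,0,0,0,0,0,-1]
  ],
  "grip_force": 60
}}

```text
time_s: 21.35
eef_pos: [456.0, 402.1, 140.8]
ee_rot: [0.003, -0.182, 0.983, 0.004]
force: [0.0, 0.4, -0.7]
grip_width: 0.301
```

>>> {"api": "play_rows", "payload": {
  "plan": [
    [0,0,0,0,0,0,-1],
    [0,0,0,0,0,0,-1],
    [0,0,0,0,0,0,-1],
    [0,0,0,0,0,0,-1]
  ]
}}

```text
time_s: 21.68
eef_pos: [456.0, 402.1, 141.4]
ee_rot: [0.003, -0.182, 0.983, 0.005]
force: [0.7, -0.4, -2.2]
grip_width: 0.251
```

```bash
python3 -c "
from h import *
st()"
```

```text
t 21.68 pos [456.  402.1 141.4] yaw 0.3665 z [ 0.0047  0.0102 -0.9999] F [ 0.7 -0.4 -2.2] T [-0.07 -0.04 -0.01] g 0.251
```

>>> {"api": "play_rows", "payload": {
  "plan": [
    [0,0,25,0,0,0,-1],
    [0,0,38,0,0,0,-1],
    [0,0,38,0,0,0,-1],
    [0,0,38,0,0,0,-1],
    [0,0,30,0,0,0,-1]
  ]
}}

```text
time_s: 22.1
eef_pos: [451.6, 399.5, 307.7]
ee_rot: [-0.006, -0.182, 0.983, 0.001]
force: [-0.0, -0.9, -1.2]
grip_width: 0.248
```

>>> {"api": "play_rows", "payload": {
  "plan": [
    [25,-18,0,0,0,0,-1],
    [32,-22,0,0,0,0,-1],
    [32,-22,0,0,0,0,-1],
    [32,-22,0,0,0,0,-1],
    [32,-22,0,0,0,0,-1]
  ]
}}

```text
time_s: 22.52
eef_pos: [604.8, 295.4, 319.4]
ee_rot: [0.002, -0.188, 0.982, 0.005]
force: [0.5, 0.4, -0.9]
grip_width: 0.249
```

>>> {"api": "play_rows", "payload": {
  "plan": [
    [20,-14,0,0,0,0,-1],
    [10,-10,0,0,0,0,-1],
    [0,0,0,0,0,0,-1],
    [0,0,0,0,0,0,-1]
  ]
}}

```text
time_s: 22.85
eef_pos: [641.7, 263.1, 315.1]
ee_rot: [-0.001, -0.184, 0.983, 0.004]
force: [-0.5, 0.7, -2.0]
grip_width: 0.254
```

```bash
python3 -c "
from h import *
st()"
```

```text
t 22.85 pos [641.7 263.1 315.1] yaw 0.3693 z [-0.0024  0.0075 -1.    ] F [-0.5  0.7 -2. ] T [ 0.06 -0.05  0.02] g 0.254
```

>>> {"api": "play_rows", "payload": {
  "plan": [
    [16,-7,0,0,0,0,-1],
    [15,-7,0,0,0,0,-1],
    [0,0,0,0,0,0,-1],
    [0,0,0,0,0,0,-1]
  ]
}}

```text
time_s: 23.18
eef_pos: [670.8, 252.0, 315.1]
ee_rot: [-0.002, -0.185, 0.983, 0.004]
force: [-0.7, -0.2, -1.4]
grip_width: 0.253
```

```bash
python3 - <<'E'
from h import *
s=st(); w=cap('wrist');sd=cap('side');t=cap('top')
x,y,z=s['eef_pos']
for n,P in (('rimc',(674.3,249.2,150)),('tip',(x,y,z-137))): print(n,'side',proj(sd,P).round(1),((proj(sd,P)-(250,90))*4).round(),'wrist',proj(w,P).round(0))
S=cv2.resize(sd['img'][90:210,250:350],(400,480),interpolation=cv2.INTER_CUBIC)
W_=cv2.resize(w['img'],(400,300))
W_=np.vstack([W_,cv2.resize(t['img'][130:200,150:300],(400,180))])
cv2.imwrite('pics/m9.png',np.clip(np.hstack([S,W_]).astype(float)*1.4,0,255).astype(np.uint8))
E
```

```text
t 23.18 pos [670.8 252.  315.1] yaw 0.3731 z [-0.0048  0.008  -1.    ] F [-0.7 -0.2 -1.4] T [0.06 0.   0.01] g 0.253
rimc side [299.8 145.2] [199. 221.] wrist [277. 188.]
tip side [298.7 136.1] [195. 184.] wrist [281. 194.]
```

View pics/m9.png

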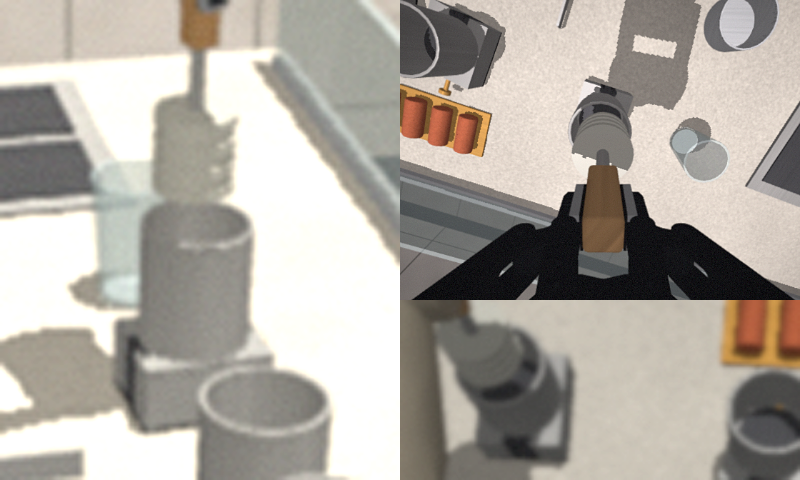

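>>> {"api": "play_rows", "payload": {
  "plan": [
    [3.5,-2.5,0,0,0,0,-1],
    [0,0,-15,0,0,0,-1],
    [0,0,-15,0,0,0,-1],
    [0,0,-10,0,0,0,-1]
  ]
}}

```text
time_s: 23.67
eef_pos: [673.0, 251.3, 279.0]
ee_rot: [0.002, -0.187, 0.982, 0.004]
force: [0.0, -1.0, -1.6]
grip_width: 0.246
```

>>> {"api": "play_rows", "payload": {
  "plan": [
    [0,0,-15,0,0,0,-1],
    [0,0,-15,0,0,0,-1]
  ]
}}

```text
time_s: 23.83
eef_pos: [672.6, 251.9, 249.7]
ee_rot: [0.004, -0.188, 0.982, 0.004]
force: [0.5, -0.1, -2.1]
grip_width: 0.249
```

```bash
python3 -c "
from h import *
st()"
```

```text
t 23.83 pos [672.6 251.9 249.7] yaw 0.3773 z [ 0.0054  0.01   -0.9999] F [ 0.5 -0.1 -2.1] T [-0.04 -0.03 -0.03] g 0.249
```

>>> {"api": "play_rows", "payload": {
  "plan": [
    [1.5,-2,-8,-0.008,0.004,0,-1],
    [0,0,-10,0,0,0,-1],
    [0,0,-8,0,0,0,-1]
  ]
}}

```text
time_s: 24.08
eef_pos: [673.2, 250.1, 222.1]
ee_rot: [-0.0, -0.188, 0.982, 0.0]
force: [0.3, -0.9, -1.6]
grip_width: 0.246
```

>>> {"api": "play_rows", "payload": {
  "plan": [
    [0,0,-5,0,0,0,-1],
    [0,0,-5,0,0,0,-1]
  ]
}}

```text
time_s: 24.25
eef_pos: [673.2, 250.2, 211.7]
ee_rot: [-0.0, -0.188, 0.982, 0.0]
force: [-1.4, -0.2, 2.2]
grip_width: 0.25
```

>>> {"api": "play_rows", "payload": {
  "plan": [
    [0,0,-4,0,0,0,-1],
    [0,0,-4,0,0,0,-1]
  ]
}}

```text
time_s: 24.42
eef_pos: [673.4, 250.3, 204.8]
ee_rot: [0.001, -0.188, 0.982, 0.0]
force: [-1.4, -0.5, 2.3]
grip_width: 0.25
```

```bash
python3 -c "
from h import *
st()"
```

```text
t 24.42 pos [673.4 250.3 204.8] yaw 0.3789 z [ 1.3e-03  4.0e-04 -1.0e+00] F [-1.4 -0.5  2.3] T [-0.11  0.56  0.04] g 0.25
```

Pushing the gate at about 4 N. On to the stop.

>>> {"api": "play_rows", "payload": {
  "plan": [
    [0,0,-3,0,0,0,-1],
    [0,0,-3,0,0,0,-1]
  ]
}}

```text
time_s: 24.58
eef_pos: [673.3, 250.3, 199.4]
ee_rot: [0.001, -0.188, 0.982, 0.0]
force: [-2.2, -0.5, 2.6]
grip_width: 0.252
```

>>> {"api": "play_rows", "payload": {
  "plan": [
    [0,0,-2,0,0,0,-1]
  ]
}}

```text
time_s: 24.67
eef_pos: [673.4, 250.3, 198.1]
ee_rot: [0.002, -0.188, 0.982, -0.0]
force: [-4.0, -0.6, 12.4]
grip_width: 0.249
```

>>> {"api": "play_rows", "payload": {
  "plan": [
    [0,0,-2,0,0,0,-1]
  ]
}}

```text
time_s: 24.75
eef_pos: [673.5, 250.4, 198.1]
ee_rot: [0.003, -0.188, 0.982, 0.0]
force: [-6.0, -1.7, 16.1]
grip_width: 0.254
```

>>> {"api": "play_rows", "payload": {
  "plan": [
    [0,0,-2,0,0,0,-1]
  ]
}}

```text
time_s: 24.83
eef_pos: [673.4, 250.3, 198.1]
ee_rot: [0.003, -0.188, 0.982, 0.0]
force: [-5.3, -1.8, 10.7]
grip_width: 0.249
```

>>> {"api": "play_rows", "payload": {
  "plan": [
    [0,0,10,0,-0.003,0,-1],
    [0,0,18,0,0,0,-1],
    [0,0,18,0,0,0,-1],
    [0,0,18,0,0,0,-1]
  ]
}}

```text
time_s: 25.17
eef_pos: [672.5, 250.1, 260.3]
ee_rot: [0.002, -0.188, 0.982, -0.0]
force: [0.3, 0.1, -1.6]
grip_width: 0.252
```

>>> {"api": "play_rows", "payload": {
  "plan": [
    [0,0,10,0,0,0,-1],
    [0,0,6,0,0,0,-1],
    [0,0,0,0,0,0,-1]
  ]
}}

```text
time_s: 25.42
eef_pos: [673.8, 250.3, 281.8]
ee_rot: [0.006, -0.188, 0.982, -0.0]
force: [-0.7, 0.3, -1.6]
grip_width: 0.252
```

```bash
python3 -c "
from h import *
st()"
```

```text
t 25.42 pos [673.8 250.3 281.8] yaw 0.3788 z [ 0.0122  0.0017 -0.9999] F [-0.7  0.3 -1.6] T [-0.02  0.04 -0.01] g 0.252
```

Tip is at about z=145, near the rim. Down again.

>>> {"api": "play_rows", "payload": {
  "plan": [
    [0,0,-10,0,0.01,0,-1],
    [0,0,-18,0,0,0,-1],
    [0,0,-18,0,0,0,-1],
    [0,0,-15,0,0,0,-1]
  ]
}}

```text
time_s: 25.75
eef_pos: [674.2, 250.4, 217.5]
ee_rot: [0.002, -0.188, 0.982, 0.001]
force: [1.2, 0.2, -2.2]
grip_width: 0.253
```

>>> {"api": "play_rows", "payload": {
  "plan": [
    [0,0,-8,0,0,0,-1],
    [0,0,-4,0,0,0,-1],
    [0,0,-3,0,0,0,-1]
  ]
}}

```text
time_s: 26.0
eef_pos: [673.0, 250.0, 197.9]
ee_rot: [-0.001, -0.188, 0.982, 0.001]
force: [-7.2, -2.4, 34.9]
grip_width: 0.248
```

>>> {"api": "play_rows", "payload": {
  "plan": [
    [0,0,-3,0,0,0,-1],
    [0,0,-2,0,0,0,-1]
  ]
}}

```text
time_s: 26.17
eef_pos: [673.3, 250.2, 198.1]
ee_rot: [0.002, -0.188, 0.982, 0.001]
force: [-0.9, -1.3, 2.8]
grip_width: 0.25
```

>>> {"api": "play_rows", "payload": {
  "plan": [
    [0,0,-2,0,0,0,-1],
    [0,0,-2,0,0,0,-1]
  ]
}}

```text
time_s: 26.33
eef_pos: [673.5, 250.4, 198.1]
ee_rot: [0.004, -0.188, 0.982, 0.001]
force: [-4.5, -1.0, 10.0]
grip_width: 0.252
```

Bottom reached again. Returning the brush to its pot.

>>> {"api": "play_rows", "payload": {
  "plan": [
    [0,0,10,0,0,0,-1],
    [0,0,25,0,0,0,-1],
    [0,0,30,0,0,0,-1],
    [0,0,30,0,0,0,-1],
    [0,0,25,0,0,0,-1]
  ]
}}

```text
time_s: 26.75
eef_pos: [671.0, 249.8, 317.4]
ee_rot: [-0.002, -0.188, 0.982, 0.001]
force: [0.6, 0.6, -1.5]
grip_width: 0.251
```

>>> {"api": "play_rows", "payload": {
  "plan": [
    [-10,5,5,0,0,0,-1],
    [-28,20,0,0,0,0,-1],
    [-32,23,0,0,0,0,-1],
    [-32,23,0,0,0,0,-1],
    [-32,23,0,0,0,0,-1]
  ]
}}

```text
time_s: 27.17
eef_pos: [539.1, 340.2, 328.9]
ee_rot: [0.005, -0.182, 0.983, 0.001]
force: [1.7, -0.1, -0.6]
grip_width: 0.25
```

>>> {"api": "play_rows", "payload": {
  "plan": [
    [-32,23,-10,0,0,0,-1],
    [-24,17,-20,0,0,0,-1],
    [-10,7,-20,0,0,0,-1],
    [0,0,0,0,0,0,-1],
    [0,0,0,0,0,0,-1]
  ]
}}

```text
time_s: 27.58
eef_pos: [463.7, 393.7, 282.8]
ee_rot: [0.008, -0.186, 0.982, 0.003]
force: [0.4, 0.3, -0.7]
grip_width: 0.248
```

```bash
python3 -c "
from h import *
st()"
```

```text
t 27.58 pos [463.7 393.7 282.8] yaw 0.3749 z [ 0.0143  0.0082 -0.9999] F [ 0.4  0.3 -0.7] T [ 0.03  0.02 -0.02] g 0.248
```

>>> {"api": "play_rows", "payload": {
  "plan": [
    [-4,4,-10,0,0.005,0,-1],
    [-4,4,-25,0,0.005,0,-1],
    [0,0,-25,0,0,0,-1],
    [0,0,-10,0,0,0,-1],
    [0,0,0,0,0,0,-1]
  ]
}}

```text
time_s: 28.0
eef_pos: [460.3, 400.9, 213.5]
ee_rot: [0.006, -0.184, 0.983, 0.005]
force: [1.0, 0.1, -1.8]
grip_width: 0.254
```

```bash
python3 - <<'E'
from h import *
s=st();sd=cap('side')
x,y,z=s['eef_pos']
for n,P in (('rimc',(456,400,60)),('tip',(x,y,z-137))): print(n,proj(sd,P).round(1),((proj(sd,P)-(180,90))*6).round())
cv2.imwrite('pics/m10.png',cv2.resize(sd['img'][90:190,180:260],(480,600),interpolation=cv2.INTER_CUBIC))
E
```

```text
t 28.0 pos [460.3 400.9 213.5] yaw 0.3697 z [ 0.0107  0.0119 -0.9999] F [ 1.   0.1 -1.8] T [-0.06 -0.01  0.02] g 0.254
rimc [220.4 156.1] [242. 397.]
tip [221.4 151.2] [249. 367.]
```

View pics/m10.png

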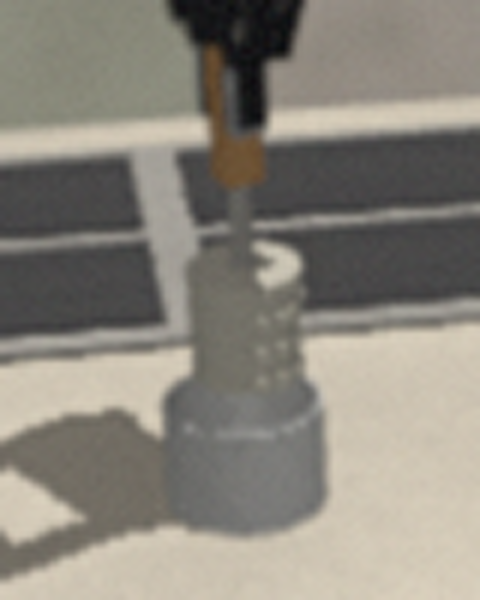

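Brush (x 190–300) is centred over the pot (165–325). Lowering it.

>>> {"api": "play_rows", "payload": {
  "plan": [
    [-1,0,-20,0,0.004,0,-1],
    [-1,0,-20,0,0,0,-1],
    [0,0,-18,0,0,0,-1],
    [0,0,-7,0,0,0,-1]
  ]
}}

```text
time_s: 28.38
eef_pos: [463.7, 401.5, 155.5]
ee_rot: [0.011, -0.182, 0.983, 0.008]
force: [-0.6, 0.3, -2.2]
grip_width: 0.248
```

>>> {"api": "play_rows", "payload": {
  "plan": [
    [0,0,-3,0,0,0,-1],
    [0,0,-2,0,0,0,-1]
  ]
}}

```text
time_s: 28.55
eef_pos: [465.0, 401.5, 151.7]
ee_rot: [0.012, -0.182, 0.983, 0.008]
force: [-0.3, 0.2, -1.8]
grip_width: 0.252
```

>>> {"api": "play_rows", "payload": {
  "plan": [
    [0,0,-1,0,0,0,-1],
    [0,0,0,0,0,0,-1]
  ]
}}

```text
time_s: 28.72
eef_pos: [465.6, 401.7, 152.4]
ee_rot: [0.013, -0.182, 0.983, 0.008]
force: [-1.6, -0.7, -1.9]
grip_width: 0.246
```

```bash
python3 -c "
from h import *
st()"
```

```text
t 28.72 pos [465.6 401.7 152.4] yaw 0.3654 z [ 0.0223  0.0207 -0.9995] F [-1.6 -0.7 -1.9] T [-0.26  0.51  0.01] g 0.246
```

>>> {"api": "play_rows", "payload": {
  "plan": [
    [-6,0,-3,-0.01,0.016,0,-1],
    [-2,0,-3,0,0,0,-1],
    [0,0,0,0,0,0,-1]
  ]
}}

```text
time_s: 28.97
eef_pos: [457.7, 402.1, 148.1]
ee_rot: [0.005, -0.182, 0.983, 0.005]
force: [0.0, -0.1, -1.3]
grip_width: 0.246
```

```bash
python3 -c "
from h import *
st()"
```

```text
t 28.97 pos [457.7 402.1 148.1] yaw 0.3651 z [ 0.0081  0.0116 -0.9999] F [ 0.  -0.1 -1.3] T [-0.07 -0.    0.03] g 0.246
```

>>> {"api": "play_rows", "payload": {
  "plan": [
    [0,0,-3,0,0,0,-1],
    [0,0,-2,0,0,0,-1]
  ]
}}

```text
time_s: 29.13
eef_pos: [457.8, 402.5, 143.6]
ee_rot: [0.006, -0.182, 0.983, 0.005]
force: [0.1, -0.1, -2.1]
grip_width: 0.249
```

>>> {"api": "play_rows", "payload": {
  "plan": [
    [0,0,-2,0,0,0,-1]
  ]
}}

```text
time_s: 29.22
eef_pos: [457.9, 402.6, 141.5]
ee_rot: [0.006, -0.182, 0.983, 0.005]
force: [-0.6, -0.2, -1.3]
grip_width: 0.252
```

>>> {"api": "play_rows", "payload": {
  "plan": [
    [0,0,-1,0,0,0,-1]
  ]
}}

```text
time_s: 29.3
eef_pos: [458.3, 402.8, 141.1]
ee_rot: [0.007, -0.182, 0.983, 0.006]
force: [-0.6, 0.4, 9.4]
grip_width: 0.248
```

```bash
python3 -c "
from h import *
st()"
```

```text
t 29.3 pos [458.3 402.8 141.1] yaw 0.3656 z [ 0.0112  0.0134 -0.9998] F [-0.6  0.4  9.4] T [-0.16  0.4  -0.02] g 0.248
```

Touched down in the pot. Releasing, then rising and heading back to the gauge.

>>> {"api": "play_rows", "payload": {
  "plan": [
    [0,0,0.3,0,0.004,0,-0.4],
    [0,0,0,0,0,0,0],
    [0,0,0,0,0,0,1],
    [0,0,0,0,0,0,1],
    [0,0,0,0,0,0,1]
  ]
}}

```text
time_s: 29.72
eef_pos: [458.7, 402.9, 141.8]
ee_rot: [0.005, -0.182, 0.983, 0.006]
force: [-0.1, -0.7, -0.2]
grip_width: 0.855
```

>>> {"api": "play_rows", "payload": {
  "plan": [
    [0,0,0,0,0,0,1],
    [0,0,0,0,0,0,1],
    [0,0,0,0,0,0,1],
    [0,0,15,0,0,0,1],
    [0,0,35,0,0,0,1]
  ]
}}

```text
time_s: 30.13
eef_pos: [456.2, 401.3, 186.0]
ee_rot: [-0.001, -0.182, 0.983, 0.004]
force: [0.9, -0.5, 0.3]
grip_width: 0.999
```

>>> {"api": "play_rows", "payload": {
  "plan": [
    [0,0,38,0,0,0,1],
    [0,-5,30,0,0,-0.05,1],
    [-8,-35,0,0,0,-0.08,1],
    [-8,-38,0,0,0,-0.08,1],
    [-8,-38,0,0,0,-0.08,1]
  ]
}}

```text
time_s: 30.55
eef_pos: [433.0, 287.5, 263.6]
ee_rot: [0.006, -0.036, 0.999, 0.007]
force: [1.2, 0.4, 0.5]
grip_width: 1.001
```

>>> {"api": "play_rows", "payload": {
  "plan": [
    [-5,-38,0,0,0,-0.05,1],
    [0,-38,-10,0,0,-0.02,1],
    [0,-30,-20,0,0,0,1],
    [0,-10,-10,0,0,0,1],
    [0,0,0,0,0,0,1]
  ]
}}

```text
time_s: 30.97
eef_pos: [425.3, 162.2, 224.6]
ee_rot: [0.009, 0.005, 1.0, 0.006]
force: [0.8, 1.6, 0.4]
grip_width: 0.998
```

```bash
python3 - <<'E'
from h import *
s=st();w=cap('wrist')
a=proj(w,(433,138,56)).round();print(a)
cv2.imwrite('pics/m11.png',np.clip(w['img'].astype(float)*1.3,0,255).astype(np.uint8))
E
```

```text
t 30.97 pos [425.3 162.2 224.6] yaw -0.0095 z [ 0.0187  0.0125 -0.9997] F [0.8 1.6 0.4] T [-0.07  0.02  0.  ] g 0.998
[256. 190.]
```

View pics/m11.png

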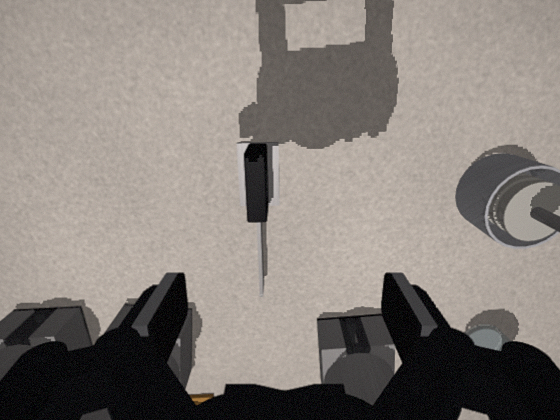

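Gauge is where I left it: handle (256,183), blade tip (262,293). Regrasping.

>>> {"api": "play_rows", "payload": {
  "plan": [
    [-2,-12,-20,-0.015,0.003,0.01,1],
    [-2,-12,-38,-0.015,0.002,0.01,1],
    [0,0,-38,0,0,0,1],
    [0,0,-38,0,0,0,1],
    [0,0,-20,0,0,0,1]
  ]
}}

```text
time_s: 31.43
eef_pos: [426.8, 143.0, 74.9]
ee_rot: [0.018, -0.008, 1.0, -0.008]
force: [0.6, -0.1, -0.3]
grip_width: 1.002
```

>>> {"api": "play_rows", "payload": {
  "plan": [
    [0,0,-10,0,0,0,1],
    [0,0,0,0,0,0,1],
    [0,0,0,0,0,0,1]
  ]
}}

```text
time_s: 31.68
eef_pos: [426.1, 146.1, 61.8]
ee_rot: [0.015, -0.01, 1.0, -0.008]
force: [0.8, -0.0, 0.5]
grip_width: 1.003
```

```bash
python3 -c "
from h import *
st()"
```

```text
t 31.68 pos [426.1 146.1  61.8] yaw 0.0196 z [ 0.0297 -0.0149 -0.9994] F [ 0.8 -0.   0.5] T [0.03 0.04 0.04] g 1.003
```

>>> {"api": "play_rows", "payload": {
  "plan": [
    [-2,-4,-10,0,0.008,-0.005,1],
    [-2,-4,-15,0,0.008,-0.005,1],
    [0,0,-10,0,0,0,1],
    [0,0,0,0,0,0,1],
    [0,0,0,0,0,0,1]
  ]
}}

```text
time_s: 32.1
eef_pos: [425.7, 139.4, 29.1]
ee_rot: [0.011, -0.006, 1.0, -0.007]
force: [-0.4, -0.5, -0.1]
grip_width: 1.0
```

```bash
python3 -c "
from h import *
st()"
```

```text
t 32.1 pos [425.7 139.4  29.1] yaw 0.0116 z [ 0.0221 -0.0142 -0.9997] F [-0.4 -0.5 -0.1] T [-0.01 -0.02  0.01] g 1.0
```

>>> {"api": "play_rows", "payload": {
  "plan": [
    [-4,-1,-9,-0.002,0.008,0,1],
    [0,0,0,0,0,0,1],
    [0,0,0,0,0,0,0],
    [0,0,0,0,0,0,-0.4],
    [0,0,0,0,0,0,-1]
  ]
}}

```text
time_s: 32.52
eef_pos: [422.8, 138.6, 21.5]
ee_rot: [0.009, -0.006, 1.0, -0.008]
force: [0.5, -0.7, -0.2]
grip_width: 0.605
```

>>> {"api": "play_rows", "payload": {
  "plan": [
    [0,0,0,0,0,0,-1],
    [0,0,0,0,0,0,-1],
    [0,0,0,0,0,0,-1],
    [0,0,0,0,0,0,-1]
  ]
}}

```text
time_s: 32.85
eef_pos: [423.2, 138.8, 22.3]
ee_rot: [0.009, -0.006, 1.0, -0.008]
force: [0.6, 0.4, -2.0]
grip_width: 0.226
```

```bash
python3 -c "
from h import *
st()"
```

```text
t 32.85 pos [423.2 138.8  22.3] yaw 0.0119 z [ 0.0189 -0.0159 -0.9997] F [ 0.6  0.4 -2. ] T [-0.03  0.06 -0.01] g 0.226
```

>>> {"api": "play_rows", "payload": {
  "plan": [
    [0,0,7,0,0,0,-1],
    [5,25,0,0,0,0.02,-1],
    [8,32,0,0,0,0.02,-1],
    [8,26,0,0,0,0.02,-1],
    [8,8,0,0,0,0.009,-1]
  ]
}}

```text
time_s: 33.27
eef_pos: [451.5, 231.6, 31.0]
ee_rot: [0.008, -0.04, 0.999, -0.008]
force: [0.7, -0.4, -2.1]
grip_width: 0.228
```

>>> {"api": "play_rows", "payload": {
  "plan": [
    [0,0,0,0,0,0,-1],
    [0,0,0,0,0,0,-1]
  ]
}}

```text
time_s: 33.43
eef_pos: [452.1, 233.4, 31.5]
ee_rot: [0.009, -0.041, 0.999, -0.008]
force: [-0.2, 0.7, -1.4]
grip_width: 0.222
```

```bash
python3 -c "
from h import *
st()"
```

```text
t 33.43 pos [452.1 233.4  31.5] yaw 0.082 z [ 0.0182 -0.0148 -0.9997] F [-0.2  0.7 -1.4] T [-0.01  0.04  0.03] g 0.222
```

>>> {"api": "play_rows", "payload": {
  "plan": [
    [0,-2,-3.8,0,0,0,-1],
    [0,0,0,0,0,0,-1],
    [8,0.65,0,0,0,0,-1],
    [8,0.65,0,0,0,0,-1],
    [6,0.5,0,0,0,0,-1]
  ]
}}

```text
time_s: 33.85
eef_pos: [473.7, 230.3, 27.4]
ee_rot: [0.007, -0.039, 0.999, -0.008]
force: [-0.2, 0.3, -1.5]
grip_width: 0.221
```

>>> {"api": "play_rows", "payload": {
  "plan": [
    [6,0.5,0,0,0,0,-1],
    [5,0.4,0,0,0,0,-1],
    [5,0.4,0,0,0,0,-1],
    [0,0,0,0,0,0,-1]
  ]
}}

```text
time_s: 34.18
eef_pos: [490.8, 231.7, 26.6]
ee_rot: [0.005, -0.04, 0.999, -0.008]
force: [0.2, 5.0, -1.9]
grip_width: 0.223
```

```bash
python3 -c "
from h import *
st()"
```

```text
t 34.18 pos [490.8 231.7  26.6] yaw 0.0795 z [ 0.0097 -0.0156 -0.9998] F [ 0.2  5.  -1.9] T [ 0.8  -0.02  0.66] g 0.223
```

>>> {"api": "play_rows", "payload": {
  "plan": [
    [0,2,1,0,-0.008,0.001,-1],
    [0,1,0,0,0,0,-1],
    [3,0.25,0,0,0,0,-1],
    [4,0.33,0,0,0,0,-1],
    [4,0.33,0,0,0,0,-1]
  ]
}}

```text
time_s: 34.6
eef_pos: [503.1, 236.2, 27.6]
ee_rot: [0.009, -0.04, 0.999, -0.008]
force: [-0.1, -0.5, -1.3]
grip_width: 0.226
```

```bash
python3 -c "
from h import *
st()"
```

```text
t 34.6 pos [503.1 236.2  27.6] yaw 0.0807 z [ 0.0184 -0.0158 -0.9997] F [-0.1 -0.5 -1.3] T [-0.01 -0.03  0.03] g 0.226
```

>>> {"api": "play_rows", "payload": {
  "plan": [
    [4,0.33,0,0,0,0,-1],
    [4,0.33,0,0,0,0,-1],
    [3,0.25,0,0,0,0,-1]
  ]
}}

```text
time_s: 34.85
eef_pos: [516.2, 236.9, 27.8]
ee_rot: [0.009, -0.04, 0.999, -0.008]
force: [-0.3, 0.1, -1.8]
grip_width: 0.223
```

>>> {"api": "play_rows", "payload": {
  "plan": [
    [3,0.25,0,0,0,0,-1],
    [3,0.25,0,0,0,0,-1]
  ]
}}

```text
time_s: 35.02
eef_pos: [523.1, 237.3, 27.7]
ee_rot: [0.009, -0.04, 0.999, -0.008]
force: [-0.2, -0.5, -1.1]
grip_width: 0.224
```

>>> {"api": "play_rows", "payload": {
  "plan": [
    [5,0.4,0,0,0,0,-1],
    [5,0.4,0,0,0,0,-1],
    [5,0.4,0,0,0,0,-1],
    [4,0.33,0,0,0,0,-1]
  ]
}}

```text
time_s: 35.35
eef_pos: [543.8, 239.0, 27.6]
ee_rot: [0.009, -0.04, 0.999, -0.008]
force: [-0.9, 0.0, -1.1]
grip_width: 0.228
```

```bash
python3 -c "
from h import *
st()"
```

```text
t 35.35 pos [543.8 239.   27.6] yaw 0.0796 z [ 0.019  -0.0159 -0.9997] F [-0.9  0.  -1.1] T [ 0.05  0.22 -0.03] g 0.228
```

Gate freed: it's well past the jam depth. Pushing the pin to its stop (expected TCP x ≈ 562).

>>> {"api": "play_rows", "payload": {
  "plan": [
    [5,0.4,0,0,0,0,-1],
    [4,0.33,0,0,0,0,-1],
    [4,0.33,0,0,0,0,-1]
  ]
}}

```text
time_s: 35.6
eef_pos: [557.9, 240.1, 27.5]
ee_rot: [0.009, -0.04, 0.999, -0.008]
force: [-1.8, 0.3, -0.4]
grip_width: 0.226
```

>>> {"api": "play_rows", "payload": {
  "plan": [
    [2,0.16,0,0,0,0,-1],
    [2,0.16,0,0,0,0,-1]
  ]
}}

```text
time_s: 35.77
eef_pos: [562.6, 240.5, 27.4]
ee_rot: [0.009, -0.04, 0.999, -0.008]
force: [-1.5, 0.1, -0.6]
grip_width: 0.229
```

>>> {"api": "play_rows", "payload": {
  "plan": [
    [2,0.16,0,0,0,0,-1]
  ]
}}

```text
time_s: 35.85
eef_pos: [564.7, 240.7, 27.4]
ee_rot: [0.008, -0.04, 0.999, -0.008]
force: [-6.4, -0.6, -0.1]
grip_width: 0.224
```

>>> {"api": "play_rows", "payload": {
  "plan": [
    [2,0.16,0,0,0,0,-1]
  ]
}}

```text
time_s: 35.93
eef_pos: [565.0, 240.7, 26.9]
ee_rot: [0.006, -0.04, 0.999, -0.009]
force: [-18.9, -2.3, 5.5]
grip_width: 0.222
```

Stop reached. Withdraw, lift and carry the gauge back to the mat.

>>> {"api": "play_rows", "payload": {
  "plan": [
    [-4,-0.3,0.3,0,-0.004,0,-1],
    [-8,-0.65,0,0,0,0,-1],
    [-14,-1.1,0,0,0,0,-1],
    [-15,-1.2,0,0,0,0,-1],
    [-15,-1.2,0,0,0,0,-1]
  ]
}}

```text
time_s: 36.35
eef_pos: [509.5, 236.2, 27.0]
ee_rot: [0.01, -0.04, 0.999, -0.008]
force: [0.6, 1.4, -2.0]
grip_width: 0.223
```

>>> {"api": "play_rows", "payload": {
  "plan": [
    [-15,-1.2,0,0,0,0,-1],
    [-15,-1.2,0,0,0,0,-1],
    [-15,-1.2,0,0,0,0,-1],
    [-15,-1.2,0,0,0,0,-1],
    [-10,0,0,0,0,0,-1]
  ]
}}

```text
time_s: 36.77
eef_pos: [436.3, 231.3, 27.6]
ee_rot: [0.012, -0.04, 0.999, -0.008]
force: [-0.0, -0.2, -2.1]
grip_width: 0.224
```

>>> {"api": "play_rows", "payload": {
  "plan": [
    [-5,-5,20,0,0,0,-1],
    [-5,-20,38,0,0,-0.01,-1],
    [0,-25,33,0,0,-0.01,-1],
    [0,-25,33,0,0,-0.01,-1],
    [0,-25,33,0,0,-0.01,-1]
  ]
}}

```text
time_s: 37.18
eef_pos: [418.7, 131.4, 183.4]
ee_rot: [0.006, -0.023, 1.0, -0.009]
force: [0.9, -0.3, -1.5]
grip_width: 0.224
```

>>> {"api": "play_rows", "payload": {
  "plan": [
    [0,-35,15,0,0,-0.01,-1],
    [0,-38,0,0,0,-0.01,-1],
    [0,-38,0,0,0,-0.01,-1],
    [0,-38,0,0,0,-0.01,-1],
    [0,-38,0,0,0,-0.01,-1]
  ]
}}

```text
time_s: 37.6
eef_pos: [420.4, -61.9, 208.9]
ee_rot: [0.017, 0.0, 1.0, -0.011]
force: [1.1, -0.6, -1.5]
grip_width: 0.228
```

>>> {"api": "play_rows", "payload": {
  "plan": [
    [0,-38,0,0,0,-0.01,-1],
    [0,-38,0,0,0,-0.01,-1],
    [0,-38,0,0,0,-0.01,-1],
    [0,-38,0,0,0,-0.01,-1],
    [0,-38,0,0,0,-0.01,-1]
  ]
}}

```text
time_s: 38.02
eef_pos: [418.2, -262.3, 210.8]
ee_rot: [0.02, 0.027, 0.999, -0.014]
force: [1.0, 0.2, -0.9]
grip_width: 0.225
```

```bash
python3 -c "
from h import *
st()"
```

```text
t 38.02 pos [ 418.2 -262.3  210.8] yaw -0.0546 z [ 0.0392 -0.0292 -0.9988] F [ 1.   0.2 -0.9] T [-0.01 -0.07  0.01] g 0.225
```

>>> {"api": "play_rows", "payload": {
  "plan": [
    [2,-35,0,0.004,0.005,-0.005,-1],
    [2,-38,-10,0.004,0.005,-0.005,-1],
    [2,-38,-20,0.004,0.005,-0.005,-1],
    [1,-18,-30,0,0.005,0,-1],
    [0,0,-30,0,0,0,-1]
  ]
}}

```text
time_s: 38.43
eef_pos: [424.5, -405.4, 125.5]
ee_rot: [0.015, 0.038, 0.999, -0.017]
force: [0.1, -0.3, -1.4]
grip_width: 0.224
```

>>> {"api": "play_rows", "payload": {
  "plan": [
    [0,0,-30,0,0,0,-1],
    [0,0,-20,0,0,0,-1],
    [0,0,0,0,0,0,-1],
    [0,0,0,0,0,0,-1]
  ]
}}

```text
time_s: 38.77
eef_pos: [422.0, -405.6, 67.3]
ee_rot: [0.013, 0.04, 0.999, -0.014]
force: [0.1, -0.3, -0.8]
grip_width: 0.227
```

```bash
python3 -c "
from h import *
st()"
```

```text
t 38.77 pos [ 422.  -405.6   67.3] yaw -0.0804 z [ 0.0243 -0.029  -0.9993] F [ 0.1 -0.3 -0.8] T [-0.05  0.05 -0.01] g 0.227
```

>>> {"api": "play_rows", "payload": {
  "plan": [
    [2,3,-15,0.007,0.003,0,-1],
    [2,3,-15,0.006,0.002,0,-1],
    [0,0,-5,0,0,0,-1],
    [0,0,0,0,0,0,-1],
    [0,0,0,0,0,0,-1]
  ]
}}

```text
time_s: 39.18
eef_pos: [428.2, -400.0, 33.3]
ee_rot: [0.012, 0.039, 0.999, -0.01]
force: [-0.3, 0.3, -2.0]
grip_width: 0.228
```

```bash
python3 -c "
from h import *
st()"
```

```text
t 39.18 pos [ 428.2 -400.    33.3] yaw -0.0791 z [ 0.0229 -0.0205 -0.9995] F [-0.3  0.3 -2. ] T [ 0.03 -0.   -0.  ] g 0.228
```

>>> {"api": "play_rows", "payload": {
  "plan": [
    [0,0,-4,0.004,0.004,0,-1],
    [0,0,-3,0,0,0,-1],
    [0,0,-1,0,0,0,-1]
  ]
}}

```text
time_s: 39.43
eef_pos: [428.9, -400.7, 26.2]
ee_rot: [0.01, 0.039, 0.999, -0.009]
force: [-0.7, -0.7, -1.6]
grip_width: 0.228
```

>>> {"api": "play_rows", "payload": {
  "plan": [
    [0,0,-0.7,0,0,0,-1]
  ]
}}

```text
time_s: 39.52
eef_pos: [428.9, -400.8, 25.6]
ee_rot: [0.011, 0.039, 0.999, -0.009]
force: [-0.3, -0.5, -1.8]
grip_width: 0.228
```

```bash
python3 -c "
from h import *
st()"
```

```text
t 39.52 pos [ 428.9 -400.8   25.6] yaw -0.0787 z [ 0.0204 -0.0188 -0.9996] F [-0.3 -0.5 -1.8] T [ 0.05  0.06 -0.02] g 0.228
```

>>> {"api": "play_rows", "payload": {
  "plan": [
    [0,0,-0.8,0.002,0.001,0,-1]
  ]
}}

```text
time_s: 39.6
eef_pos: [429.0, -400.9, 25.1]
ee_rot: [0.01, 0.039, 0.999, -0.008]
force: [-2.0, 2.6, 8.4]
grip_width: 0.227
```

>>> {"api": "play_rows", "payload": {
  "plan": [
    [0,0,-0.7,0,0,0,-1]
  ]
}}

```text
time_s: 39.68
eef_pos: [429.0, -401.0, 25.1]
ee_rot: [0.01, 0.039, 0.999, -0.008]
force: [-3.1, 3.4, 8.2]
grip_width: 0.224
```

>>> {"api": "play_rows", "payload": {
  "plan": [
    [0,0,0,0,0,0,-0.4],
    [0,0,0,0,0,0,0.2],
    [0,0,0,0,0,0,1],
    [0,0,0,0,0,0,1],
    [0,0,0,0,0,0,1]
  ]
}}

```text
time_s: 40.1
eef_pos: [429.5, -401.9, 26.3]
ee_rot: [0.011, 0.039, 0.999, -0.009]
force: [1.3, 0.9, 0.1]
grip_width: 0.852
```

>>> {"api": "play_rows", "payload": {
  "plan": [
    [0,0,0,0,0,0,1],
    [0,0,0,0,0,0,1],
    [0,0,0,0,0,0,1],
    [0,0,0,0,0,0,1]
  ]
}}

```text
time_s: 40.43
eef_pos: [429.5, -401.9, 26.3]
ee_rot: [0.011, 0.039, 0.999, -0.009]
force: [0.1, -0.1, -0.5]
grip_width: 1.001
```

>>> {"api": "play_rows", "payload": {
  "plan": [
    [0,0,15,0,0,0,1],
    [0,0,35,0,0,0,1],
    [0,0,40,0,0,0,1],
    [0,0,41,0,0,0,1],
    [0,0,41,0,0,0,1]
  ]
}}

```text
time_s: 40.85
eef_pos: [425.6, -396.9, 194.8]
ee_rot: [0.005, 0.04, 0.999, -0.001]
force: [1.0, -0.4, 0.2]
grip_width: 1.001
```

>>> {"api": "play_rows", "payload": {
  "plan": [
    [-10,20,30,0,0,0,1],
    [-20,38,10,0,0,0,1],
    [-20,38,0,0,0,0,1],
    [-10,38,0,0,0,0,1],
    [0,30,0,0,0,0,1]
  ]
}}

```text
time_s: 41.27
eef_pos: [364.6, -234.8, 245.2]
ee_rot: [0.011, 0.042, 0.999, -0.009]
force: [0.3, 0.0, 0.5]
grip_width: 0.997
```

```bash
python3 - <<'E'
from h import *
st()
t=cap('top');s=cap('side')
A=cv2.resize(t['img'][100:320,80:480],(800,440)[:2],interpolation=cv2.INTER_CUBIC)[:, :]
A=cv2.resize(t['img'][120:320,80:480],(560,280),interpolation=cv2.INTER_CUBIC)
B=cv2.resize(s['img'][100:420,150:440],(290,320)); 
B=cv2.resize(s['img'][120:410,190:440],(560,310*1),interpolation=cv2.INTER_CUBIC) if 0 else cv2.resize(s['img'][110:400,200:440],(480,580),interpolation=cv2.INTER_CUBIC)
C=cv2.resize(t['img'][215:315,400:470],(315,450),interpolation=cv2.INTER_CUBIC)
C=np.vstack([C,cv2.resize(t['img'][220:270,90:150],(315,130))])
cv2.imwrite('pics/m12.png',np.clip(np.hstack([B,C]).astype(float)*1.3,0,255).astype(np.uint8))
E
```

```text
t 41.27 pos [ 364.6 -234.8  245.2] yaw -0.0847 z [ 0.0208 -0.0186 -0.9996] F [0.3 0.  0.5] T [ 0.03 -0.03 -0.02] g 0.997
```

View pics/m12.png

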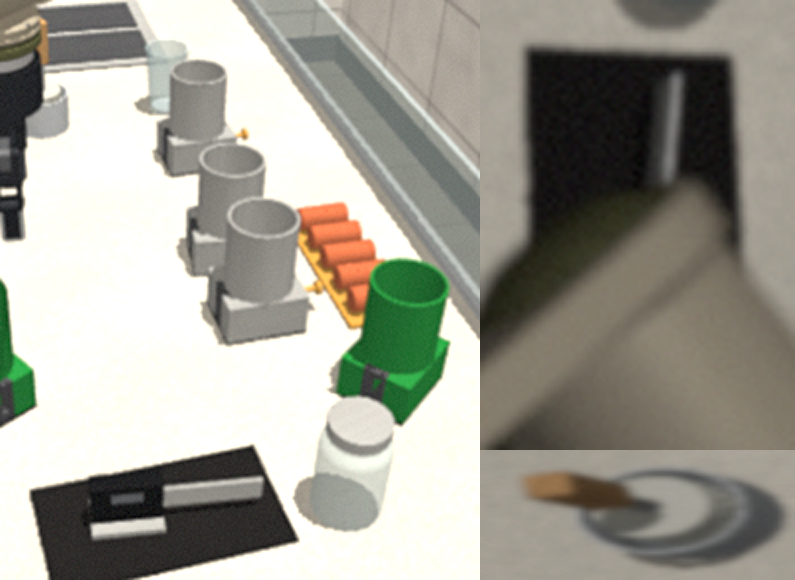

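```bash
python3 -c "
from h import *
st(); print(ctrl.finish_job())"
```

```text
t 41.37 pos [ 365.7 -233.7  245.5] yaw -0.0811 z [ 0.0212 -0.0182 -0.9996] F [ 1.5 -0.1  1.4] T [-0.04  0.02 -0.02] g 1.002
the job is handed in; nothing more can be done
None
```

The job is done and handed in at about 41 s; no verdict is reported. All three steel dispensers had their tell-tale pins pushed to the stop.

- **Right and middle dispensers:** the blade went in freely, and the push force rose from about 2 N to 14–19 N at full depth.
- **Left dispenser:** the blade jammed about 38 mm in. I worked the brush right down (tip z 61 mm), up to about 145 mm and right down again. After that the blade went through to the stop.
- **Final picture:** the gauge is upright on its mat, the brush stands in its pot and the tumbler, jar and tray look undisturbed. The left and right pins show out at the back. The middle one is hidden there, but a wrist picture taken after its push showed its brass head.

Two small points:
- The left stop came about 3 mm further along than I had worked out, probably because I had regripped the gauge.
- Between felt jam and second try, the gauge stood on the open counter rather than its mat.

Force peaks in the readings were about 35 N, once pressing the brush down and once setting the gauge on the counter. The side force on the slots was at most about 8 N. I saw no sign of the gauge being knocked aside.

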